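# Load the drying box, shut it and set its timer wheels

### The arm

A 6-joint arm with a two-finger parallel gripper is mounted at the origin on the work surface; the furniture and walls round the work are solid. World frame = base frame: x ahead of the robot, y to its left, z up, the work surface at z = 0. Lengths are in mm, angles in rad, forces in N, time in s.
With the tool pointing down it reaches from about 350 to 975 mm from the base axis. Payload 17.4 kg.
Tool frame: the origin (TCP) lies midway between the tips of the shut fingers; the grasp point (between the pads) lies 19 mm behind it; x points along the fingers, y is the direction in which the jaws open and shut, and the axes are right-handed (so a half turn about x gives the same grasp; the last joint's range is limited). The gripper opens to 85 mm and grips with 20 to 120 N. Pads are 22 mm wide; open, the fingers measure 114 mm over their backs; the gripper's body (76 mm by 85 mm) begins 54 mm behind the grasp point. The pads swing forward as they close: fully open they stand 13 mm farther back than shut.
Start: joints at [-1.152, 0.116, 1.442, -0, 1.584, -0.038], TCP at [297.72, -605.801, 231.303] pointing down, gripper open.
Joint ranges: [-2.83, 2.83], [-0.83, 2.19], [0.07, 2.5], [-1.14, 4.28], [0.01, 3], [-2.97, 2.97]. Speed limits (rad/s): [1.89, 1.89, 2.22, 3.14, 3.14, 3.14].

### API

Orientations are given as a rotation vector (axis times angle).
In Python, from station import r gives the robot as it stands.
- The arm moves only by the tool apply_moves, never from a script. Its arguments are lists of equal length, an entry for each row: "linear": the shift along the tool's x, y, z in m, a list of three; "twist": the turn about the tool's x in rad. In form: {"linear": [[x, y, z], ...], "twist": [twist, ...]}. A call has exactly 8 rows; each row shifts and turns the pose as measured when the row begins, along the tool's axes as they then stand; what a row does not reach is not made up. A row lasts 1/8 s, in which the tool goes at most 62.5 mm and 10.7 degrees, less where a joint would pass 70% of its speed; a pose out of reach is approached as far as the arm can. A call with a gripper value outside its range is refused whole. "gripper" is the opening, from -1 (shut) to 1 (fully open), set as the call begins (left out, the last holds). The fingers move at their own pace and stop on an object; "force" is the grip in N (left out, the last holds). Time passes only in rows, so rows that do not move let the fingers close, or fill a call up. It gives the time, the measured TCP pose, the force and the opening at its end, in the units of the state.
- r.get_state(): the state, without advancing time (a new reading comes with each control period).
- r.get_image(name): name is "scene" or "top"; returns the picture (384x512x3 uint8, red, green, blue); there is no depth.
- r.camera_params(name): a dict with "fx", "fy", "cx", "cy" (pixels), "k1" (the pictures are not rectified: a ray, as slopes to the right and down, at radius r is drawn at 1 + k1 r^2 times it, then the intrinsics apply), "R" (3x3) and "t" (3): a world point X has camera coordinates R X + t. Camera axes: x right, y down, z forward; pixel columns grow to the right and rows downward; lengths in mm; the calibration is good to about 2 mm. A picture is of the moment at which its call begins. camera_params takes no time and is no camera call.
- r.hand_in(): hands the job in, once; it reports no verdict.
The state is a dict: "t": time; "qpos": joint angles; "joint_velocities": joint speeds; "joint_efforts": joint torques, N m; "eef_pos": TCP position; "orientation": TCP orientation; "ft_force": force on the tool from outside, world axes, zero at the start; "ft_torque": the same for the moment, N m; "grip_width": finger opening in mm.
Only numpy, scipy, OpenCV 4.12 (cv2) and the standard library are available. Lean on these libraries where they do the work, as an engineer would, in place of code of your own. Each camera call takes 0.05 s, during which the arm holds its last target.

### The job

Put every loose metal fitting that lies on the bench into the open drawer of the grey drying box, then push the drawer fully shut, and only after that roll the three timer wheels on top of the box with a fingertip so that they read 253 from left to right, each digit squarely at its index lines. The adapters standing in the wooden block are already dry: leave them and everything else on the bench where it is.

Things in the scene. Friction and masses are not known exactly. Their poses are not given: they have to be found in the camera images.
- drying_box: grey bench drying box, 170 deep (own x), 260 wide (own y), 108 high, fixed to the bench; origin at the centre of its underside, own x points from the drawer front to the back, away from the robot, own z up. Its drawer comes out of the front (own -x). Flat top at 108 mm carries three timer wheels; beside each wheel, low grey bezels rise to 120 mm, each with a white index line at the crown
- drawer (a joint): opening of the drying box's drawer in m: 0 fully shut, 0.13 fully open, starts at 0.118 to 0.13; pushing it takes about 2 N; it stays where left
- drawer_in (a point): centre of the drawer's inner floor; moves with the drawer, axes as the box's. Inside 140 (x) by 236 (y), floor 15 mm above the bench, side and back walls 30 mm high, front panel up to 69 mm above the bench. Fully open, the front 130 mm of the inside are clear above, the rear 10 mm lie under the box; parts up to 50 mm high pass under the lintel
- drawer_pull (a point): middle of the nose of the black pull lip on the drawer front, 61 mm above the bench; the lip is 90 wide, 12 high and stands 12 mm out of the front panel; pushing there along the box's own +x shuts the drawer
- wheel_hundreds (a joint): hundreds timer wheel (the left one seen from the robot), white digits 0 to 9 round its rim, 36 degrees apart, upright for a reader at the robot. The joint reads, in rad, 0.6283 times the digit at the crown between the two white index lines; it grows as the crown is pushed away from the robot (box's own +x). No clicks, light friction (0.02 N m), stays where left; end stops just below 0 and just above 9
- wheel_tens (a joint): tens timer wheel (the middle one seen from the robot), white digits 0 to 9 round its rim, 36 degrees apart, upright for a reader at the robot. The joint reads, in rad, 0.6283 times the digit at the crown between the two white index lines; it grows as the crown is pushed away from the robot (box's own +x). No clicks, light friction (0.02 N m), stays where left; end stops just below 0 and just above 9
- wheel_units (a joint): units timer wheel (the right one seen from the robot), white digits 0 to 9 round its rim, 36 degrees apart, upright for a reader at the robot. The joint reads, in rad, 0.6283 times the digit at the crown between the two white index lines; it grows as the crown is pushed away from the robot (box's own +x). No clicks, light friction (0.02 N m), stays where left; end stops just below 0 and just above 9
- crown_hundreds (a point): topmost point of the hundreds wheel, 128 mm above the bench, 50 mm to the left of the box's middle. The black wheel is 60 across (radius 30), 18 wide, axis along the box's own y; its top 20 mm stand out of the panel. A shut fingertip pressed on the crown with 3 to 10 N and drawn along the box's own x rolls it like a pinion under a rack: 18.8 mm of travel to a digit
- crown_tens (a point): topmost point of the tens wheel, 128 mm above the bench, at the box's middle. The black wheel is 60 across (radius 30), 18 wide, axis along the box's own y; its top 20 mm stand out of the panel. A shut fingertip pressed on the crown with 3 to 10 N and drawn along the box's own x rolls it like a pinion under a rack: 18.8 mm of travel to a digit
- crown_units (a point): topmost point of the units wheel, 128 mm above the bench, 50 mm to the right of the box's middle. The black wheel is 60 across (radius 30), 18 wide, axis along the box's own y; its top 20 mm stand out of the panel. A shut fingertip pressed on the crown with 3 to 10 N and drawn along the box's own x rolls it like a pinion under a rack: 18.8 mm of travel to a digit
- union_large_1: larger brass union fitting lying on its hexagon, axis along its own y: two plain round ends, 45 long, and a hexagon collar in the middle, 24 over corners, 21 over flats; origin on the underside at mid-length, centre of mass 10.5 mm above it along its own z; grasp across the hexagon (along its own x). May be absent
- union_large_2: a second larger brass union fitting lying on its hexagon, axis along its own y: two plain round ends, 45 long, and a hexagon collar in the middle, 24 over corners, 21 over flats; origin on the underside at mid-length, centre of mass 10.5 mm above it along its own z; grasp across the hexagon (along its own x). May be absent
- union_small: smaller brass union fitting lying on its hexagon, axis along its own y: two plain round ends, 45 long, and a hexagon collar in the middle, 19 over corners, 17 over flats; origin on the underside at mid-length, centre of mass 8.5 mm above it along its own z; grasp across the hexagon (along its own x). May be absent
- hex_plug_1: small brass screw plug standing on its hexagon head, 19 x 22 and 22 high; origin at the centre of its underside, own z up along its axis. May be absent
- hex_plug_2: a second small brass screw plug standing on its hexagon head, 19 x 22 and 22 high; origin at the centre of its underside, own z up along its axis. May be absent
- round_fitting: stepped round metal fitting standing upright, 26 across and 30 high; origin at the centre of its underside, own z up along its axis. May be absent
- eraser: eraser, 21 x 42 x 13, among the fittings; leave it alone. Origin at the centre of its underside
- ink_pad: flat closed ink pad, 58 x 88 and 16 high, grey lid; leave it alone. Origin at the centre of its underside

How it is judged:
By the outcome, as a careful person would: the job done as asked, in the order asked, and still so for the second after the job is handed in, with the robot touching nothing.
Of union_large_1, union_large_2, union_small, hex_plug_1, round_fitting, hex_plug_2 only 3 to 5 are there at a start; the rules pass over those that are not, and their reading is None.
At some moment in a run one of union_large_1, union_large_2, union_small, hex_plug_1, round_fitting, hex_plug_2 may be knocked a few centimetres aside while the robot is not near it.
Once in a run the grip may slacken for a moment while it holds something.
It also fails if it takes over 210 s, if anything falls off the work surface, if the arm or the gripper's body presses on something with over 40 N, if the wrist force passes 120 N, or if a joint passes its speed limit or range.

## Working session

There is one attempt and no reset: what is moved stays moved. The work goes in short steps, Python scripts to look and compute and a tool call to move; the robot and the scene stay as the last step left them, time stands still between calls to the robot, and variables do not carry over. Pictures are saved under pics/ and viewed, and the job is handed in when it is done.

Besides the shell and the picture viewer there is one more tool, called after "Request:" as name(argument=value, ...), one argument or row to a line, values as JSON. apply_moves: Moves the arm, as the interface text tells. Its arguments: {"type":"object","properties":{"linear":{"type":"array"},"twist":{"type":"array"},"gripper":{"type":"number"},"force":{"type":"number"}},"required":["linear","twist"]}

```bash
ls; mkdir -p pics; python3 - <<'E'
from station import r
import cv2,numpy as np
print(r.get_state())
for n in ("scene","top"):
    p=r.camera_params(n);print(n,p)
    im=r.get_image(n);cv2.imwrite(f"pics/{n}0.png",cv2.cvtColor(im,cv2.COLOR_RGB2BGR))
E
```

```text
pics
{'t': 0.0, 'qpos': array([-1.15179970e+00,  1.16483798e-01,  1.44229887e+00,  3.63569753e-05,
        1.58399027e+00, -3.78096018e-02]), 'joint_velocities': array([ 0.00048213, -0.00165616, -0.00042826, -0.00099626,  0.00014642,
       -0.00142557]), 'joint_efforts': array([-8.94870591e-04, -7.31971765e+01, -6.32492924e+01, -2.90361513e-04,
        6.12100397e-03, -2.46432421e-05]), 'eef_pos': array([ 297.64601155, -605.60888426,  230.54278138]), 'orientation': array([ 1.9678952 ,  0.45867843, -1.96827486]), 'ft_force': array([-0.55688822, -0.08410787,  0.08486279]), 'ft_torque': array([-0.01175389,  0.03607347, -0.01677032]), 'grip_width': 85.35215873750495}
scene {'fx': 360.0787893211655, 'fy': 360.0787893211655, 'cx': 257.2564032891204, 'cy': 190.7426819499799, 'k1': -0.06052992566027352, 'R': array([[ 0.58929317, -0.80775739,  0.01617272],
       [-0.35105971, -0.27403947, -0.89535437],
       [ 0.72766108,  0.52194862, -0.44506066]]), 't': array([-451.25672733,  260.13002067,  624.09739182])}
top {'fx': 383.03993578582043, 'fy': 383.03993578582043, 'cx': 250.8594966672446, 'cy': 190.61803918808764, 'k1': -0.05895628551340708, 'R': array([[-0.02255295, -0.99936293, -0.02766037],
       [-0.98653804,  0.02672889, -0.1613328 ],
       [ 0.16196935,  0.02364947, -0.98651236]]), 't': array([-116.02035965,  597.40670282, 1132.91684528])}
```

View pics/scene0.png

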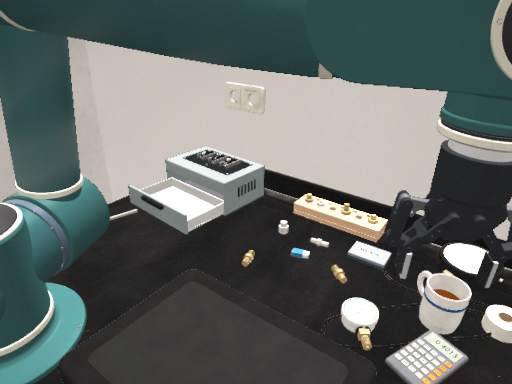

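View pics/top0.png

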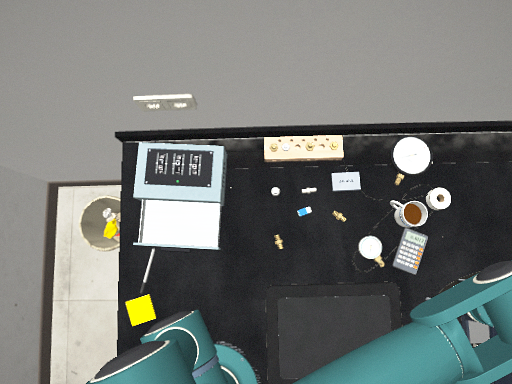

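```bash
cat > h.py <<'E'
import cv2,numpy as np
from station import r
from scipy.spatial.transform import Rotation as Ro
def ray(n,uv):
    p=r.camera_params(n);d=np.array([(uv[0]-p['cx'])/p['fx'],(uv[1]-p['cy'])/p['fy']])
    s=d.copy()
    for _ in range(20): s=d/(1+p['k1']*(s@s))
    R=np.array(p['R']);t=np.array(p['t'])
    return -R.T@t, R.T@np.array([s[0],s[1],1])
def pt(n,uv,z):
    c,d=ray(n,uv);return c+d*(z-c[2])/d[2]
def proj(n,X):
    p=r.camera_params(n);c=np.array(p['R'])@np.array(X,float)+p['t'];s=c[:2]/c[2];s=s*(1+p['k1']*(s@s))
    return s*p['fx']+[p['cx'],p['cy']]
def shot(n,f,box=None,k=1):
    im=cv2.cvtColor(r.get_image(n),cv2.COLOR_RGB2BGR);cv2.imwrite(f"pics/{f}_raw.png",im)
    if box: x0,y0,x1,y1=box;o=im[y0:y1,x0:x1]
    else:o=im
    cv2.imwrite(f"pics/{f}.png",cv2.resize(o,None,fx=k,fy=k,interpolation=cv2.INTER_CUBIC));return im
E
python3 - <<'E'
import cv2
a=cv2.imread('pics/top0.png');cv2.imwrite('pics/a.png',cv2.resize(a[130:280,255:455],None,fx=4,fy=4,interpolation=cv2.INTER_CUBIC))
cv2.imwrite('pics/a2.png',cv2.resize(a[135:260,125:235],None,fx=5,fy=4.8,interpolation=cv2.INTER_CUBIC))
a=cv2.imread('pics/scene0.png');cv2.imwrite('pics/b.png',cv2.resize(a[180:360,220:420],None,fx=3.3,fy=3.3,interpolation=cv2.INTER_CUBIC))
E
```

```text
(no output)
```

View pics/a.png

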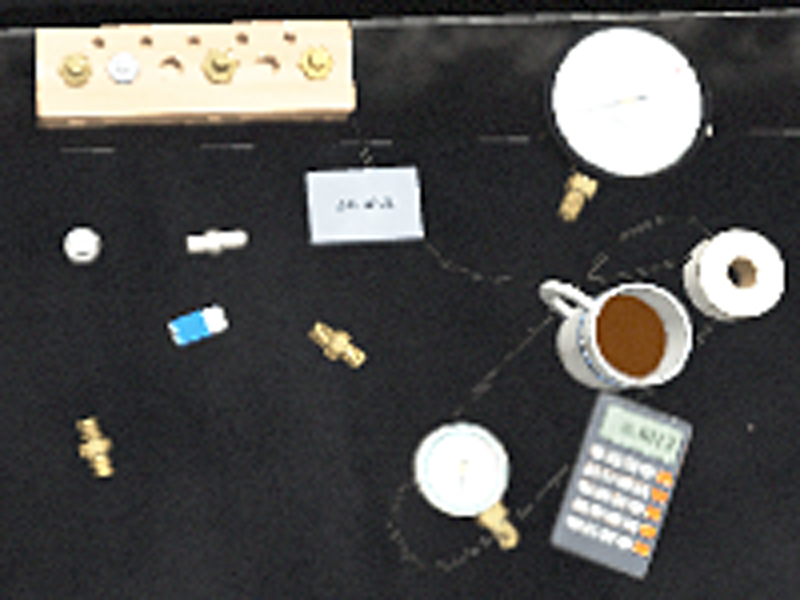

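View pics/b.png

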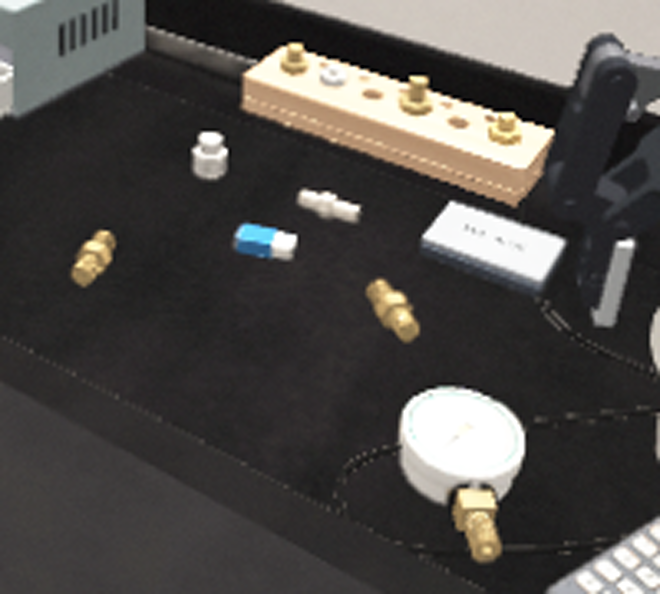

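View pics/a2.png

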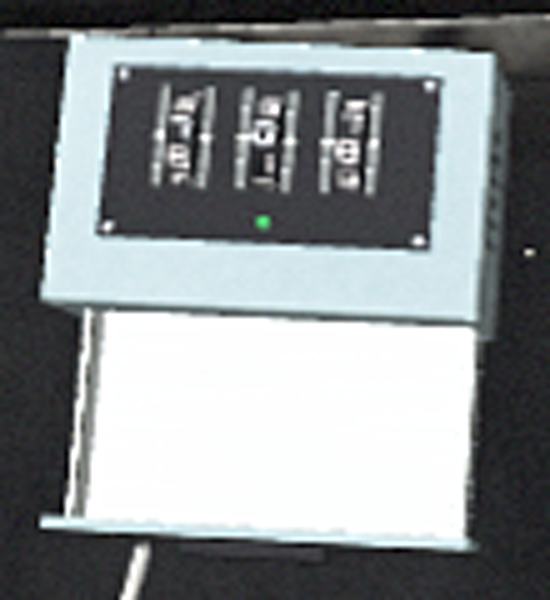

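```bash
cat > det.py <<'E'
from h import *
def det(n,im,lo=(255,130,455,280)):
    hsv=cv2.cvtColor(im,cv2.COLOR_BGR2HSV)
    m=((hsv[...,2]>75)).astype(np.uint8)
    k,l,s,c=cv2.connectedComponentsWithStats(m)
    out=[]
    for i in range(1,k):
        if not 10<s[i,4]<600: continue
        ys,xs=np.nonzero(l==i); w=im[ys,xs].mean(0)
        P=np.array([pt(n,(x,y),10)[:2] for x,y in zip(xs,ys)])
        ev,V=np.linalg.eigh(np.cov(P.T));a=np.degrees(np.arctan2(V[1,1],V[0,1]))%180
        out.append((c[i].round(1),s[i,4],P.mean(0).round(1),np.sqrt(ev).round(1),round(a,1),w.round()))
    return out
E
python3 - <<'E'
from det import *
for n,b in (('top',(240,170,460,280)),('scene',(230,210,420,360))):
    im=cv2.imread(f'pics/{n}0.png')
    print(n)
    for o in det(n,im):
        if b[0]<o[0][0]<b[2] and b[1]<o[0][1]<b[3]: print(*o)
# box corners top view
sx,sy=110*5/550/5,125*4.8/600/4.8
def q(u,v,z): return pt('top',(125+u/5,135+v/4.8),z)[:2].round(1)
for u,v in((68,38),(497,52),(42,298),(480,322)): print('box',q(u,v,108))
for u,v in((42,520),(475,546)): print('front',q(u,v,69))
for u,v in((178,547),(325,558)): print('lip',q(u,v,67))
for u,v in((180,135),(265,135),(348,145)): print('crown',q(u,v,128))
E
```

```text
top
[345.6 181. ] 537 [ 623.3 -431.9] [17.6 26.2] 91.4 [230. 224. 217.]
[398.8 178.2] 73 [ 627.7 -602.6] [ 6. 11.] 146.4 [118. 167. 186.]
[275. 191.] 69 [ 597.1 -206.5] [7.4 7.6] 167.3 [212. 214. 214.]
[308.7 189.8] 73 [ 598.1 -313.4] [ 4.7 13.4] 95.2 [207. 213. 214.]
[438.2 198.4] 458 [ 559.5 -723.3] [18.4 21.3] 108.1 [219. 224. 226.]
[304. 211.] 107 [ 530.9 -295.6] [ 6.7 13. ] 108.8 [220. 192. 136.]
[338.7 215.8] 89 [ 513.1 -403.6] [ 5.7 12.8] 53.3 [119. 168. 186.]
[278.4 241.3] 89 [ 438.5 -211.8] [ 5.7 12.7] 17.9 [116. 167. 186.]
[371.1 248.7] 532 [ 408.1 -498.1] [17.7 25.1] 34.4 [223. 231. 231.]
sceneTraceback (most recent call last):
  File "<stdin>", line 5, in <module>
  File "det.py", line 10, in det
    P=np.array([pt(n,(x,y),10)[:2] for x,y in zip(xs,ys)])
                ~~^^^^^^^^^^^^
  File "h.py", line 11, in pt
    c,d=ray(n,uv);return c+d*(z-c[2])/d[2]
        ~~~^^^^^^
  File "h.py", line 5, in ray
    p=r.camera_params(n);d=np.array([(uv[0]-p['cx'])/p['fx'],(uv[1]-p['cy'])/p['fy']])
ValueError: time passes only in moves, steps and waits
```

```bash
sed -i 's/^def ray/P_={}\ndef cp(n):\n    if n not in P_: P_[n]=r.camera_params(n)\n    return P_[n]\ndef ray/; s/p=r.camera_params(n)/p=cp(n)/' h.py; sed -i 's/    if n not in P_: P_\[n\]=cp(n)/    if n not in P_: P_[n]=r.camera_params(n)/' h.py
python3 - <<'E'
from det import *
for n,b in (('scene',(230,210,420,360)),):
    im=cv2.imread(f'pics/{n}0.png')
    print(n)
    for o in det(n,im):
        if b[0]<o[0][0]<b[2] and b[1]<o[0][1]<b[3]: print(*o)
def q(u,v,z): return pt('top',(125+u/5,135+v/4.8),z)[:2].round(1)
for u,v in((68,38),(497,52),(42,298),(480,322)): print('box',q(u,v,108))
for u,v in((42,520),(475,546)): print('front',q(u,v,69))
for u,v in((178,547),(325,558)): print('lip',q(u,v,67))
for u,v in((180,135),(265,135),(348,145)): print('crown',q(u,v,128))
E
```

```text
scene
[411.6 212.7] 16 [ 893.4 -459.5] [ 2.5 10.7] 13.5 [109. 107. 107.]
[283.1 226.9] 136 [ 602.4 -203.7] [ 7.5 19.4] 30.9 [177. 183. 188.]
[404.6 237.2] 32 [ 750.2 -480.1] [4.6 7.4] 37.4 [79. 73. 72.]
[319.3 241.8] 127 [ 598.4 -312.6] [ 8.1 14.1] 88.5 [174. 184. 192.]
[299.8 252.8] 170 [ 529.1 -297.1] [10.4 12.6] 94.8 [193. 172. 129.]
[247.9 257.8] 146 [ 439.9 -211. ] [ 6.1 16.8] 20.0 [104. 151. 175.]
[405.7 265.6] 175 [ 633.1 -516.1] [ 4.  32.2] 6.9 [141. 142. 142.]
[338.7 273.3] 186 [ 515.2 -403.3] [ 6.7 16.8] 45.1 [104. 148. 172.]
box [739.6 203.8]
box [721.9 -56.4]
box [574.4 215. ]
box [552.8 -44.6]
front [440.  224.7]
front [418.9 -36.1]
lip [421.9 142.2]
lip [413.4  53.7]
crown [669.8 128.7]
crown [668.2  78.4]
crown [660.5  29.5]
```

```bash
cat >> h.py <<'E'
def plan(x,y,z,jaw=None,n=8):
    s=r.get_state();p=np.array(s['eef_pos']);R=Ro.from_rotvec(s['orientation']).as_matrix()
    cur=np.degrees(np.arctan2(R[1,1],R[0,1]))
    print('t',round(s['t'],2),'p',p.round(1),'jaw',round(cur,1),'toolx',R[:,0].round(3),'w',round(s['grip_width'],1),'F',np.round(s['ft_force'],1),'q',np.round(s['qpos'],2))
    d=0 if jaw is None else ((jaw-cur+90)%180-90)
    tw=-np.radians(d)/n
    D=(np.array([x,y,z])-p)/n/1000; rows=[]
    for i in range(n):
        Ri=R@Ro.from_rotvec([tw*i,0,0]).as_matrix()
        rows.append([round(float(v),4) for v in Ri.T@D])
    print(rows);print('twist/row',round(tw,4),'total jaw',round(d,1),'dist/row mm',round(1000*np.linalg.norm(D),1))
E
python3 -c "
from h import *
plan(514,-403.5,100,-38)"
```

```text
t 0.1 p [ 297.7 -605.6  230.6] jaw -63.8 toolx [-0.     0.001 -1.   ] w 85.5 F [-0.2  0.4  0.7] q [-1.15  0.12  1.44  0.    1.58 -0.04]
[[0.0163, -0.0107, -0.0354], [0.0163, -0.0087, -0.036], [0.0163, -0.0067, -0.0364], [0.0163, -0.0046, -0.0367], [0.0163, -0.0025, -0.0369], [0.0163, -0.0005, -0.037], [0.0163, 0.0016, -0.037], [0.0163, 0.0037, -0.0368]]
twist/row -0.0563 total jaw 25.8 dist/row mm 40.5
```

Request:
apply_moves(
  linear=[
    [0.0163, -0.0107, -0.0354],
    [0.0163, -0.0087, -0.036],
    [0.0163, -0.0067, -0.0364],
    [0.0163, -0.0046, -0.0367],
    [0.0163, -0.0025, -0.0369],
    [0.0163, -0.0005, -0.037],
    [0.0163, 0.0016, -0.037],
    [0.0163, 0.0037, -0.0368],
  ],
  twist=[-0.0563, -0.0563, -0.0563, -0.0563, -0.0563, -0.0563, -0.0563, -0.0563],
  gripper=0.2,
  force=50,
)

```text
t: 1.1
eef_pos: [517.0, -397.2, 94.5]
orientation: [1.672, 0.829, -1.674]
ft_force: [0.2, -0.8, 0.1]
grip_width: 51.0
```

```bash
python3 -c "
from h import *
plan(514,-403.5,40,-38)
shot('top','t1',(120,120,460,300),2.3);shot('scene','s1')"
```

```text
t 1.1 p [ 517.  -397.2   94.5] jaw -37.4 toolx [-0.002  0.002 -1.   ] w 51.0 F [ 0.2 -0.8  0.1] q [-0.69  0.14  1.64  0.    1.36 -0.04]
[[0.0068, 0.0002, 0.0009], [0.0068, 0.0002, 0.0009], [0.0068, 0.0002, 0.0009], [0.0068, 0.0002, 0.0009], [0.0068, 0.0002, 0.0009], [0.0068, 0.0002, 0.0009], [0.0068, 0.0002, 0.0009], [0.0068, 0.0002, 0.0009]]
twist/row 0.0012 total jaw -0.6 dist/row mm 6.9
```

View pics/t1.png

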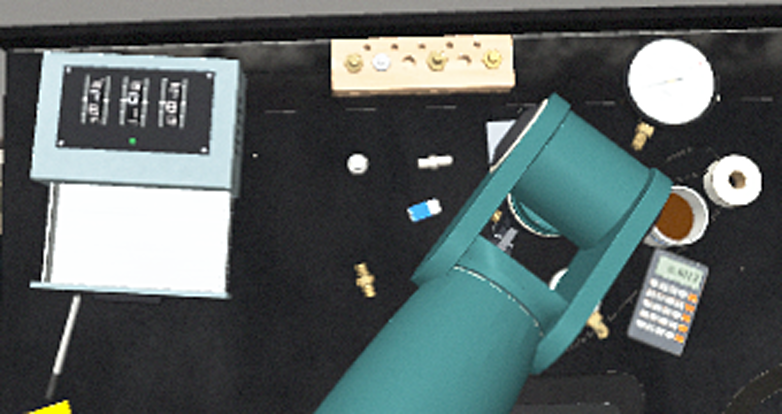

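View pics/s1.png

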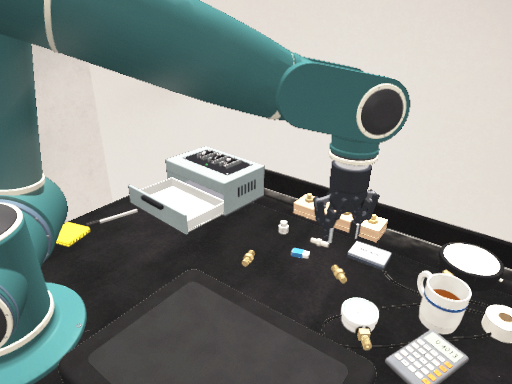

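Request:
apply_moves(
  linear=[
    [0.012, 0.0003, 0.002],
    [0.012, 0.0003, 0.002],
    [0.012, 0.0003, 0.002],
    [0.012, 0.0003, 0.001],
    [0.012, 0, 0],
    [0.012, 0, 0],
    [0.006, 0, 0],
    [0.003, 0, 0],
  ],
  twist=[0, 0, 0, 0, 0, 0, 0, 0],
)

```text
t: 2.2
eef_pos: [511.9, -403.4, 5.8]
orientation: [1.673, 0.832, -1.677]
ft_force: [0.3, -0.2, -0.1]
grip_width: 51.2
```

```bash
python3 -c "
from h import *
plan(514,-403.5,4,-38)
shot('scene','s2',(300,200,400,300),6)"
```

```text
t 2.2 p [ 511.9 -403.4    5.8] jaw -37.5 toolx [-0.005  0.005 -1.   ] w 51.2 F [ 0.3 -0.2 -0.1] q [-0.71  0.22  1.71  0.    1.22 -0.05]
[[0.0002, 0.0002, -0.0001], [0.0002, 0.0002, -0.0001], [0.0002, 0.0002, -0.0001], [0.0002, 0.0002, -0.0002], [0.0002, 0.0002, -0.0002], [0.0002, 0.0002, -0.0002], [0.0002, 0.0002, -0.0002], [0.0002, 0.0002, -0.0002]]
twist/row 0.0011 total jaw -0.5 dist/row mm 0.4
```

View pics/s2.png

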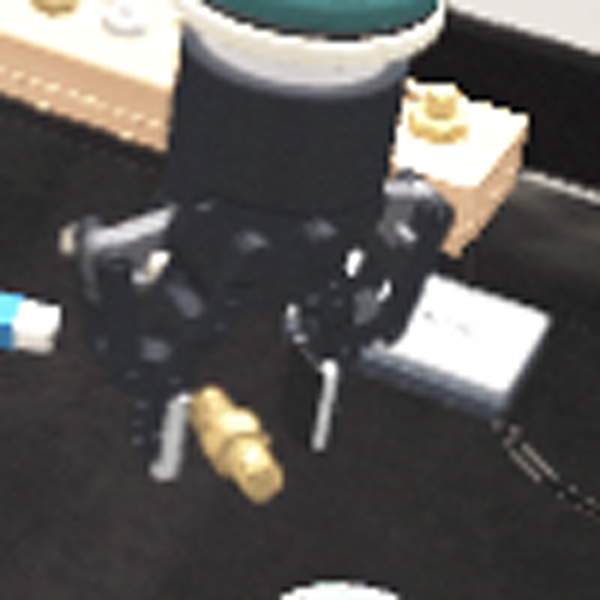

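Request:
apply_moves(
  linear=[
    [0, 0, 0],
    [0, 0, 0],
    [-0.0005, 0, 0],
    [-0.0005, 0, 0],
    [-0.0005, 0, 0],
    [-0.0005, 0, 0],
    [-0.0005, 0, 0],
    [-0.0005, 0, 0],
  ],
  twist=[0, 0, 0, 0, 0, 0, 0, 0],
  gripper=-1,
)

```text
t: 3.25
eef_pos: [512.3, -403.6, 10.0]
orientation: [1.673, 0.831, -1.676]
ft_force: [0.4, -0.8, -0.9]
grip_width: 19.6
```

Request:
apply_moves(
  linear=[
    [-0.03, 0, 0],
    [-0.05, 0, 0],
    [-0.04, -0.005, -0.01],
    [0, -0.025, -0.04],
    [0, -0.032, -0.048],
    [0, -0.036, -0.045],
    [0, -0.04, -0.042],
    [0, -0.044, -0.038],
  ],
  twist=[0, 0, 0, -0.1, -0.1, -0.1, -0.1, -0.1],
)

```text
t: 4.25
eef_pos: [446.5, -126.3, 135.0]
orientation: [1.315, 1.145, -1.314]
ft_force: [-0.2, 0.5, -0.3]
grip_width: 19.6
```

```bash
python3 -c "
from h import *
plan(503,165,120,85.9)
shot('scene','s3',(150,80,410,300),2.3)"
```

```text
t 4.25 p [ 446.5 -126.3  135. ] jaw -8.2 toolx [-0.003  0.005 -1.   ] w 19.6 F [-0.2  0.5 -0.3] q [-0.33 -0.32  2.    0.    1.46 -0.19]
[[0.002, 0.0018, -0.037], [0.002, -0.0051, -0.0367], [0.002, -0.0119, -0.0351], [0.002, -0.0182, -0.0323], [0.002, -0.0239, -0.0283], [0.002, -0.0288, -0.0234], [0.002, -0.0326, -0.0176], [0.002, -0.0353, -0.0112]]
twist/row 0.1874 total jaw -85.9 dist/row mm 37.1
```

View pics/s3.png

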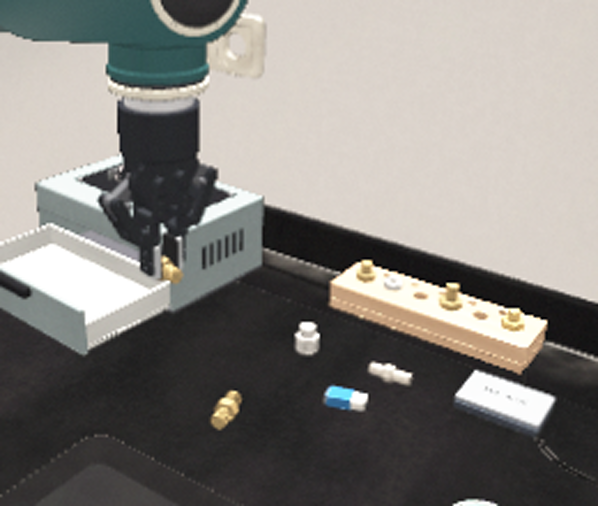

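Request:
apply_moves(
  linear=[
    [0.002, 0.0018, -0.037],
    [0.002, -0.005, -0.0367],
    [0.002, -0.0119, -0.0351],
    [0.002, -0.018, -0.0323],
    [0.002, -0.024, -0.0283],
    [0.002, -0.0288, -0.0234],
    [0.002, -0.0326, -0.0176],
    [0.002, -0.0353, -0.0112],
  ],
  twist=[0.186, 0.186, 0.186, 0.186, 0.186, 0.186, 0.186, 0.186],
)

```text
t: 5.3
eef_pos: [499.1, 177.5, 122.6]
orientation: [-2.185, 0.07, 2.181]
ft_force: [0.6, -0.1, 0.0]
grip_width: 19.8
```

```bash
python3 -c "
from h import *
plan(503,165,45,85.9)"
```

```text
t 5.3 p [499.1 177.5 122.6] jaw -94.0 toolx [ 0.002  0.006 -1.   ] w 19.8 F [ 0.6 -0.1  0. ] q [ 0.29 -0.16  1.89  0.    1.41  1.93]
[[0.0097, 0.0016, -0.0006], [0.0097, 0.0016, -0.0006], [0.0097, 0.0016, -0.0006], [0.0097, 0.0016, -0.0006], [0.0097, 0.0016, -0.0006], [0.0097, 0.0016, -0.0006], [0.0097, 0.0016, -0.0006], [0.0097, 0.0016, -0.0006]]
twist/row 0.0002 total jaw -0.1 dist/row mm 9.8
```

Request:
apply_moves(
  linear=[
    [0.014, 0.003, -0.001],
    [0.014, 0.003, -0.001],
    [0.014, 0.003, -0.001],
    [0.014, 0.002, 0],
    [0.014, 0.002, 0],
    [0.014, 0, 0],
    [0.007, 0, 0],
    [0.003, 0, 0],
  ],
  twist=[0, 0, 0, 0, 0, 0, 0, 0],
)

```text
t: 6.3
eef_pos: [501.1, 163.4, 22.0]
orientation: [-2.185, 0.069, 2.183]
ft_force: [0.8, -0.2, -0.4]
grip_width: 19.5
```

```bash
python3 -c "
from h import *
plan(503,165,27,85.9)"
```

```text
t 6.3 p [501.1 163.4  22. ] jaw -93.9 toolx [ 0.001  0.005 -1.   ] w 19.5 F [ 0.8 -0.2 -0.4] q [ 0.26 -0.07  1.98  0.01  1.23  1.9 ]
[[-0.0006, -0.0002, -0.0002], [-0.0006, -0.0002, -0.0002], [-0.0006, -0.0002, -0.0002], [-0.0006, -0.0002, -0.0002], [-0.0006, -0.0002, -0.0002], [-0.0006, -0.0002, -0.0002], [-0.0006, -0.0002, -0.0002], [-0.0006, -0.0002, -0.0002]]
twist/row 0.0004 total jaw -0.2 dist/row mm 0.7
```

Request:
apply_moves(
  linear=[
    [0, 0, 0],
    [0, 0, 0],
    [0, 0, 0],
    [0, 0, 0],
    [-0.02, 0, 0],
    [-0.03, 0, 0],
    [-0.03, 0, 0],
    [-0.03, 0, 0],
  ],
  twist=[0, 0, 0, 0, 0, 0, 0, 0],
  gripper=-0.05,
)

```text
t: 7.3
eef_pos: [500.7, 163.0, 139.2]
orientation: [-2.186, 0.068, 2.182]
ft_force: [0.7, 0.2, -0.7]
grip_width: 40.6
```

```bash
python3 - <<'E'
from h import *
import det
plan(439,-211,110,-71)
im=shot('scene','s4')
for o in det.det('scene',im):
    if 230<o[0][0]<420 and 210<o[0][1]<290: print(*o)
E
```

```text
t 7.3 p [500.7 163.  139.2] jaw -93.9 toolx [ 0.002  0.005 -1.   ] w 40.6 F [ 0.7  0.2 -0.7] q [ 0.26 -0.17  1.87  0.    1.44  1.9 ]
[[0.0034, 0.0472, 0.0045], [0.0034, 0.0469, 0.0069], [0.0034, 0.0465, 0.0092], [0.0034, 0.046, 0.0115], [0.0034, 0.0453, 0.0138], [0.0034, 0.0446, 0.0161], [0.0034, 0.0437, 0.0183], [0.0034, 0.0428, 0.0204]]
twist/row -0.0499 total jaw 22.9 dist/row mm 47.5
[283.1 226.9] 136 [ 602.4 -203.7] [ 7.5 19.4] 30.9 [178. 185. 189.]
[319.2 241.8] 128 [ 598.3 -312.5] [ 8.2 14.1] 88.9 [175. 185. 192.]
[299.8 252.8] 170 [ 529.1 -297.1] [10.4 12.6] 94.8 [194. 173. 130.]
[247.9 257.7] 147 [ 440.  -210.9] [ 6.1 16.9] 20.3 [105. 152. 176.]
```

View pics/s4.png

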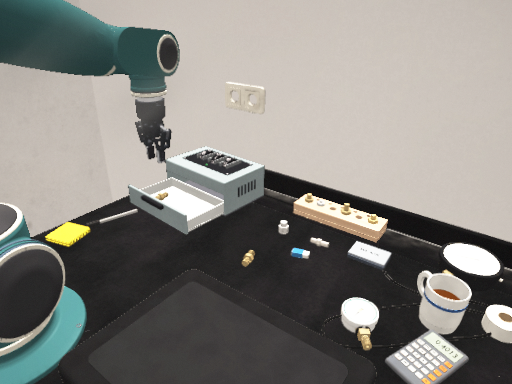

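Request:
apply_moves(
  linear=[
    [0.0, 0.0472, 0.0045],
    [0.0034, 0.0469, 0.007],
    [0.0034, 0.0465, 0.0092],
    [0.0034, 0.046, 0.0115],
    [0.0034, 0.0453, 0.0138],
    [0.0034, 0.0446, 0.016],
    [0.0034, 0.0437, 0.0183],
    [0.0034, 0.0428, 0.0204],
  ],
  twist=[-0.05, -0.05, -0.05, -0.05, -0.05, -0.05, -0.05, -0.045],
  gripper=0.2,
)

```text
t: 8.35
eef_pos: [443.1, -219.8, 130.1]
orientation: [2.058, 0.356, -2.01]
ft_force: [1.4, 0.0, -0.4]
grip_width: 51.0
```

```bash
python3 - <<'E'
from h import *
plan(439,-211,5,-72)
E
```

```text
t 8.35 p [ 443.1 -219.8  130.1] jaw -70.2 toolx [ 0.023  0.005 -1.   ] w 51.0 F [ 1.4  0.  -0.4] q [-0.52 -0.25  1.96  0.02  1.42  0.7 ]
[[0.0156, -0.0013, 0.0005], [0.0156, -0.0013, 0.0005], [0.0156, -0.0013, 0.0005], [0.0156, -0.0012, 0.0005], [0.0156, -0.0012, 0.0005], [0.0156, -0.0012, 0.0005], [0.0156, -0.0012, 0.0005], [0.0156, -0.0012, 0.0005]]
twist/row 0.0039 total jaw -1.8 dist/row mm 15.7
```

Request:
apply_moves(
  linear=[
    [0.02, -0.0025, 0.001],
    [0.02, -0.0025, 0.001],
    [0.02, -0.0025, 0.001],
    [0.018, -0.0015, 0.001],
    [0.015, -0.0005, 0],
    [0.013, 0, 0],
    [0.008, 0, 0],
    [0.004, 0, 0],
  ],
  twist=[0.008, 0.008, 0.008, 0.007, 0, 0, 0, 0],
)

```text
t: 9.35
eef_pos: [439.1, -211.2, 7.4]
orientation: [2.078, 0.323, -2.027]
ft_force: [0.7, -0.4, -0.3]
grip_width: 50.8
```

```bash
python3 - <<'E'
from h import *
plan(439,-211,5,-72)
shot('scene','s5',(200,190,300,290),6)
E
```

```text
t 9.35 p [ 439.1 -211.2    7.4] jaw -72.1 toolx [ 0.024  0.004 -1.   ] w 50.8 F [ 0.7 -0.4 -0.3] q [-0.51 -0.16  2.09  0.02  1.19  0.74]
[[0.0003, -0.0, 0.0], [0.0003, -0.0, 0.0], [0.0003, -0.0, 0.0], [0.0003, -0.0, 0.0], [0.0003, -0.0, 0.0], [0.0003, -0.0, 0.0], [0.0003, -0.0, 0.0], [0.0003, -0.0, 0.0]]
twist/row -0.0002 total jaw 0.1 dist/row mm 0.3
```

View pics/s5.png

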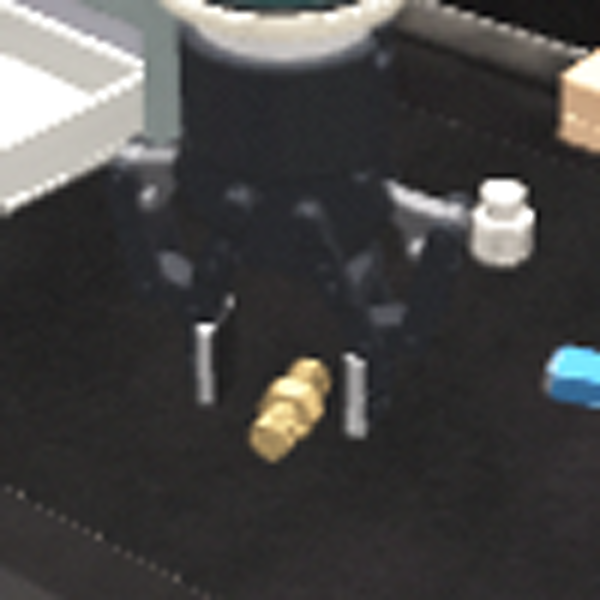

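Well centred. Close and hold, then lift and travel.

Request:
apply_moves(
  linear=[
    [0.001, 0, 0],
    [0, 0, 0],
    [0, 0, 0],
    [0, 0, 0],
    [0, 0, 0],
    [0, 0, 0],
    [-0.02, 0, 0],
    [-0.04, 0, 0],
  ],
  twist=[0, 0, 0, 0, 0, 0, 0, 0],
  gripper=-1,
)

```text
t: 10.4
eef_pos: [436.5, -210.9, 65.6]
orientation: [2.076, 0.326, -2.032]
ft_force: [1.1, -0.1, 0.9]
grip_width: 19.4
```

```bash
python3 - <<'E'
from h import *
plan(499.4,115,135,85.9)
E
```

```text
t 10.4 p [ 436.5 -210.9   65.6] jaw -72.1 toolx [ 0.021  0.006 -1.   ] w 19.4 F [ 1.1 -0.1  0.9] q [-0.51 -0.22  2.04  0.02  1.31  0.74]
[[-0.0083, -0.0364, -0.0202], [-0.0083, -0.0373, -0.0184], [-0.0083, -0.0381, -0.0166], [-0.0083, -0.0389, -0.0148], [-0.0083, -0.0395, -0.0129], [-0.0083, -0.0401, -0.011], [-0.0083, -0.0406, -0.009], [-0.0083, -0.041, -0.0071]]
twist/row 0.048 total jaw -22.0 dist/row mm 42.4
```

Request:
apply_moves(
  linear=[
    [-0.04, -0.0364, -0.0202],
    [-0.026, -0.0373, -0.0184],
    [0, -0.0381, -0.0166],
    [0, -0.0389, -0.0148],
    [0, -0.0395, -0.0129],
    [0, -0.04, -0.011],
    [0, -0.0406, -0.009],
    [0, -0.04, -0.007],
  ],
  twist=[0.048, 0.048, 0.048, 0.048, 0.048, 0.048, 0.048, 0.045],
)

```text
t: 11.4
eef_pos: [503.6, 121.3, 141.5]
orientation: [-2.205, 0.088, 2.144]
ft_force: [-0.0, -0.9, -1.0]
grip_width: 19.7
```

```bash
python3 - <<'E'
from h import *
plan(499.4,115,25,85.9)
E
```

```text
t 11.4 p [503.6 121.3 141.5] jaw -94.9 toolx [ 0.028  0.004 -1.   ] w 19.7 F [-0.  -0.9 -1. ] q [ 0.19 -0.21  1.9  -0.    1.42  1.84]
[[0.0145, 0.0009, 0.0009], [0.0145, 0.0009, 0.0009], [0.0145, 0.0009, 0.0009], [0.0145, 0.0009, 0.0009], [0.0145, 0.0009, 0.0009], [0.0145, 0.0009, 0.0009], [0.0145, 0.0009, 0.0009], [0.0145, 0.0009, 0.0009]]
twist/row -0.0018 total jaw 0.8 dist/row mm 14.6
```

Request:
apply_moves(
  linear=[
    [0.018, 0.002, 0.002],
    [0.018, 0.002, 0.002],
    [0.018, 0.002, 0.002],
    [0.018, 0.001, 0.001],
    [0.016, 0, 0],
    [0.013, 0, 0],
    [0.007, 0, 0],
    [0.003, 0, 0],
  ],
  twist=[0, 0, 0, 0, 0, 0, 0, 0],
)

```text
t: 12.4
eef_pos: [498.4, 114.5, 22.5]
orientation: [-2.204, 0.088, 2.146]
ft_force: [0.1, 0.1, -0.9]
grip_width: 19.3
```

Request:
apply_moves(
  linear=[
    [0, 0, 0],
    [0, 0, 0],
    [0, 0, 0],
    [0, 0, 0],
    [-0.02, 0, 0],
    [-0.03, 0, 0],
    [-0.03, 0, 0],
    [-0.03, 0, 0],
  ],
  twist=[0, 0, 0, 0, 0, 0, 0, 0],
  gripper=-0.05,
)

```text
t: 13.4
eef_pos: [494.9, 114.2, 135.1]
orientation: [-2.203, 0.088, 2.148]
ft_force: [0.8, -0.5, 0.6]
grip_width: 40.4
```

```bash
python3 - <<'E'
from h import *
import det
plan(598,-313,130,5)
im=shot('scene','s6')
for o in det.det('scene',im):
    if 230<o[0][0]<420 and 210<o[0][1]<290: print(*o)
E
```

```text
t 13.4 p [494.9 114.2 135.1] jaw -94.9 toolx [ 0.025  0.004 -1.   ] w 40.4 F [ 0.8 -0.5  0.6] q [ 0.18 -0.23  1.93 -0.    1.42  1.83]
[[0.0008, 0.0521, -0.0174], [0.0008, 0.0483, -0.0262], [0.0008, 0.043, -0.0342], [0.0008, 0.0364, -0.0411], [0.0008, 0.0287, -0.0468], [0.0008, 0.0201, -0.0511], [0.0008, 0.0109, -0.0538], [0.0008, 0.0014, -0.0549]]
twist/row 0.1748 total jaw -80.1 dist/row mm 54.9
[283.1 227. ] 137 [ 602.2 -203.8] [ 7.4 19.6] 30.8 [179. 185. 190.]
[319.2 241.8] 128 [ 598.3 -312.5] [ 8.2 14.1] 88.9 [176. 186. 194.]
[299.8 252.8] 170 [ 529.1 -297.1] [10.4 12.6] 94.8 [195. 175. 131.]
```

View pics/s6.png

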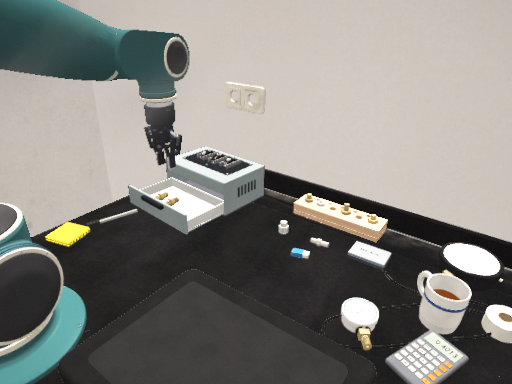

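Request:
apply_moves(
  linear=[
    [0.0, 0.052, -0.0174],
    [0.0008, 0.0483, -0.026],
    [0.0008, 0.043, -0.034],
    [0.0008, 0.0364, -0.041],
    [0.0008, 0.0287, -0.0468],
    [0.0008, 0.02, -0.051],
    [0.0008, 0.011, -0.0538],
    [0.0008, 0.0014, -0.052],
  ],
  twist=[0.175, 0.175, 0.175, 0.175, 0.175, 0.175, 0.175, 0.175],
  gripper=0.1,
)

```text
t: 14.45
eef_pos: [594.5, -321.5, 137.9]
orientation: [-1.258, 1.156, 1.218]
ft_force: [0.3, 0.9, 0.4]
grip_width: 46.7
```

```bash
python3 - <<'E'
from h import *
plan(598,-313,5,5)
E
```

```text
t 14.45 p [ 594.5 -321.5  137.9] jaw -177.3 toolx [ 0.037  0.005 -0.999] w 46.7 F [0.3 0.9 0.4] q [-0.54  0.14  1.57  0.02  1.4   2.55]
[[0.0166, 0.0001, 0.001], [0.0166, 0.0001, 0.001], [0.0166, 0.0001, 0.001], [0.0166, 0.0001, 0.001], [0.0166, 0.0001, 0.001], [0.0166, 0.0001, 0.001], [0.0166, 0.0001, 0.001], [0.0166, 0.0001, 0.001]]
twist/row -0.005 total jaw 2.3 dist/row mm 16.7
```

Request:
apply_moves(
  linear=[
    [0.02, 0, 0.002],
    [0.02, 0, 0.002],
    [0.02, 0, 0.002],
    [0.02, 0, 0.002],
    [0.019, 0, 0],
    [0.015, 0, 0],
    [0.009, 0, 0],
    [0.004, 0, 0],
  ],
  twist=[-0.01, -0.01, -0.01, -0.01, 0, 0, 0, 0],
)

```text
t: 15.45
eef_pos: [598.7, -312.6, 2.4]
orientation: [-1.289, 1.136, 1.249]
ft_force: [-0.4, 0.1, 0.5]
grip_width: 47.1
```

```bash
python3 - <<'E'
from h import *
plan(598,-313,5,5)
shot('scene','s7',(270,180,370,280),6)
E
```

```text
t 15.45 p [ 598.7 -312.6    2.4] jaw -174.9 toolx [ 0.036  0.005 -0.999] w 47.1 F [-0.4  0.1  0.5] q [-0.53  0.25  1.68  0.02  1.19  2.51]
[[-0.0003, 0.0001, -0.0], [-0.0003, 0.0001, -0.0], [-0.0003, 0.0001, -0.0], [-0.0003, 0.0001, -0.0], [-0.0003, 0.0001, -0.0], [-0.0003, 0.0001, -0.0], [-0.0003, 0.0001, -0.0], [-0.0003, 0.0001, -0.0]]
twist/row 0.0003 total jaw -0.1 dist/row mm 0.3
```

View pics/s7.png

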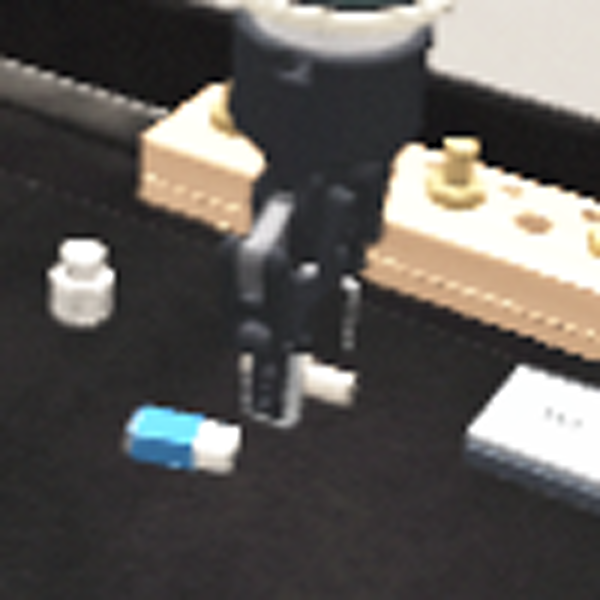

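Request:
apply_moves(
  linear=[
    [-0.002, 0, 0],
    [-0.001, 0, 0],
    [0, 0, 0],
    [0, 0, 0],
    [0, 0, 0],
    [0, 0, 0],
    [-0.02, 0, 0],
    [-0.04, 0, 0],
  ],
  twist=[0, 0, 0, 0, 0, 0, 0, 0],
  gripper=-1,
)

```text
t: 16.5
eef_pos: [595.6, -312.6, 66.8]
orientation: [-1.287, 1.137, 1.251]
ft_force: [-1.7, 0.3, -0.9]
grip_width: 15.1
```

```bash
python3 - <<'E'
from h import *
plan(495.8,65,135,85.9)
E
```

```text
t 16.5 p [ 595.6 -312.6   66.8] jaw -174.9 toolx [ 0.034  0.006 -0.999] w 15.1 F [-1.7  0.3 -0.9] q [-0.53  0.18  1.64  0.02  1.29  2.52]
[[-0.0086, 0.0079, 0.0482], [-0.0086, -0.0006, 0.0488], [-0.0086, -0.0092, 0.0479], [-0.0086, -0.0174, 0.0456], [-0.0086, -0.0252, 0.0418], [-0.0086, -0.0321, 0.0368], [-0.0086, -0.0381, 0.0305], [-0.0086, -0.0428, 0.0234]]
twist/row -0.1763 total jaw 80.8 dist/row mm 49.6
```

Request:
apply_moves(
  linear=[
    [-0.034, 0.0079, 0.048],
    [-0.034, -0.0006, 0.0488],
    [0, -0.009, 0.048],
    [0, -0.0174, 0.0456],
    [0, -0.025, 0.0418],
    [0, -0.032, 0.0368],
    [0, -0.038, 0.0305],
    [0, -0.042, 0.023],
  ],
  twist=[-0.176, -0.176, -0.176, -0.176, -0.176, -0.176, -0.176, -0.176],
)

```text
t: 17.5
eef_pos: [488.1, 69.4, 150.9]
orientation: [-2.259, 0.034, 2.145]
ft_force: [0.6, -0.1, 0.0]
grip_width: 15.1
```

```bash
python3 - <<'E'
from h import *
plan(495.8,65,24,85.9)
E
```

```text
t 17.5 p [488.1  69.4 150.9] jaw -92.0 toolx [ 0.052  0.002 -0.999] w 15.1 F [ 0.6 -0.1  0. ] q [ 0.09 -0.29  1.96 -0.    1.43  1.7 ]
[[0.0159, 0.0006, -0.0002], [0.0159, 0.0006, -0.0002], [0.0159, 0.0006, -0.0002], [0.0159, 0.0006, -0.0002], [0.0159, 0.0006, -0.0002], [0.0159, 0.0006, -0.0002], [0.0159, 0.0006, -0.0002], [0.0159, 0.0006, -0.0002]]
twist/row 0.0047 total jaw -2.1 dist/row mm 15.9
```

Request:
apply_moves(
  linear=[
    [0.02, 0.001, 0],
    [0.02, 0.001, 0],
    [0.02, 0.001, 0],
    [0.018, 0.001, 0],
    [0.017, 0, 0],
    [0.014, 0, 0],
    [0.008, 0, 0],
    [0.003, 0, 0],
  ],
  twist=[0.01, 0.01, 0.01, 0, 0, 0, 0, 0],
)

```text
t: 18.5
eef_pos: [495.1, 64.9, 27.5]
orientation: [-2.245, 0.069, 2.124]
ft_force: [0.2, -0.2, -0.4]
grip_width: 15.4
```

Request:
apply_moves(
  linear=[
    [0, 0, 0],
    [0, 0, 0],
    [0, 0, 0],
    [0, 0, 0],
    [-0.02, 0, 0],
    [-0.03, 0, 0],
    [-0.03, 0, 0],
    [-0.03, 0, 0],
  ],
  twist=[0, 0, 0, 0, 0, 0, 0, 0],
  gripper=-0.05,
)

```text
t: 19.5
eef_pos: [488.2, 64.8, 140.0]
orientation: [-2.243, 0.069, 2.126]
ft_force: [0.9, 0.7, -0.4]
grip_width: 40.7
```

```bash
python3 - <<'E'
from h import *
import det
plan(598,-206,130,85.9)
im=shot('scene','s8')
for o in det.det('scene',im):
    if 230<o[0][0]<420 and 210<o[0][1]<290: print(*o)
im=shot('top','t8',(120,120,460,300),2.3)
for o in det.det('top',im):
    if 230<o[0][0]<420 and 170<o[0][1]<290: print(*o)
print(proj('top',[597,-206,15]),proj('scene',[597,-206,15]))
E
```

```text
t 19.5 p [488.2  64.8 140. ] jaw -93.8 toolx [ 0.054  0.002 -0.999] w 40.7 F [ 0.9  0.7 -0.4] q [ 0.08 -0.29  1.97 -0.    1.41  1.72]
[[0.0019, 0.0329, -0.0159], [0.0019, 0.0329, -0.0159], [0.0019, 0.0328, -0.0159], [0.0019, 0.0328, -0.0159], [0.0019, 0.0328, -0.0159], [0.0019, 0.0328, -0.016], [0.0019, 0.0328, -0.016], [0.0019, 0.0328, -0.016]]
twist/row 0.0006 total jaw -0.3 dist/row mm 36.5
[283.1 227. ] 137 [ 602.2 -203.8] [ 7.4 19.6] 30.8 [180. 186. 191.]
[299.8 252.8] 171 [ 529. -297.] [10.4 12.7] 96.7 [195. 175. 132.]
[345.6 181. ] 540 [ 623.2 -431.8] [17.7 26.3] 91.3 [235. 231. 225.]
[398.8 178.3] 76 [ 627.4 -602.4] [ 5.9 11.6] 146.4 [125. 174. 192.]
[275.1 191. ] 71 [ 597.2 -206.9] [7.5 7.8] 115.5 [214. 217. 216.]
[304. 211.] 108 [ 530.9 -295.4] [ 6.7 13.1] 108.6 [223. 201. 143.]
[371.2 248.9] 539 [ 407.7 -498.3] [17.7 25.4] 32.9 [225. 233. 233.]
[274.9040548  190.78178278] [282.85445064 226.38966188]
```

View pics/s8.png

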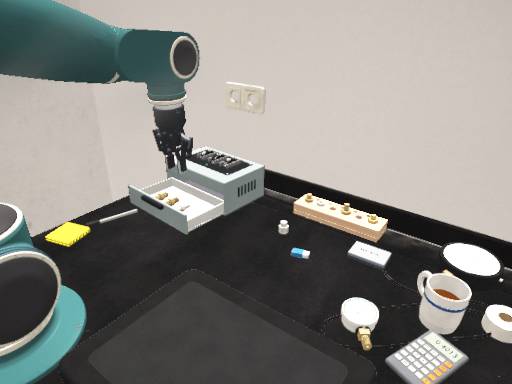

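View pics/t8.png

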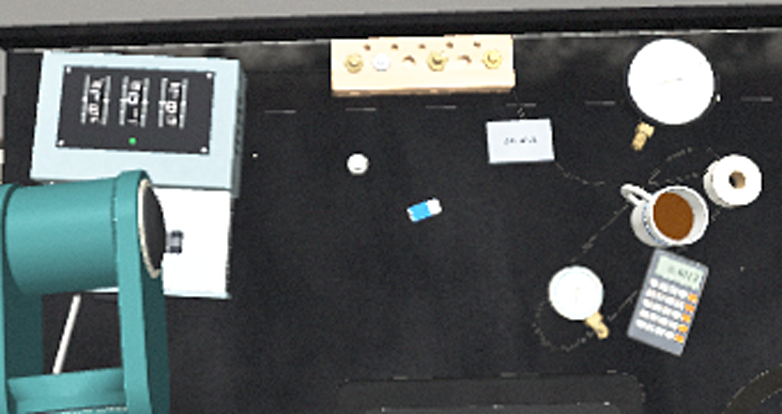

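Request:
apply_moves(
  linear=[
    [0.0, 0.033, -0.016],
    [0.001, 0.033, -0.016],
    [0.001, 0.0328, -0.016],
    [0.001, 0.0328, -0.016],
    [0.001, 0.0328, -0.016],
    [0.001, 0.0328, -0.016],
    [0.001, 0.0328, -0.016],
    [0.001, 0.03, -0.014],
  ],
  twist=[0, 0, 0, 0, 0, 0, 0, 0],
  gripper=0.25,
)

```text
t: 20.6
eef_pos: [600.5, -209.4, 137.6]
orientation: [-2.249, 0.063, 2.122]
ft_force: [-1.1, 0.2, 0.6]
grip_width: 53.3
```

```bash
python3 - <<'E'
from h import *
plan(598,-206,8,85.9)
E
```

```text
t 20.6 p [ 600.5 -209.4  137.6] jaw -93.6 toolx [ 0.058  0.004 -0.998] w 53.3 F [-1.1  0.2  0.6] q [-0.39  0.04  1.68  0.03  1.37  1.24]
[[0.0162, -0.0003, 0.0013], [0.0162, -0.0003, 0.0013], [0.0162, -0.0003, 0.0013], [0.0162, -0.0003, 0.0013], [0.0162, -0.0003, 0.0013], [0.0162, -0.0003, 0.0013], [0.0162, -0.0003, 0.0013], [0.0162, -0.0003, 0.0013]]
twist/row 0.001 total jaw -0.5 dist/row mm 16.2
```

Request:
apply_moves(
  linear=[
    [0.02, -0.0006, 0.0026],
    [0.02, -0.0006, 0.0026],
    [0.02, -0.0006, 0.0026],
    [0.018, -0.0006, 0.0026],
    [0.017, 0, 0],
    [0.015, 0, 0],
    [0.009, 0, 0],
    [0.004, 0, 0],
  ],
  twist=[0, 0, 0, 0, 0, 0, 0, 0],
)

```text
t: 21.6
eef_pos: [596.3, -204.9, 4.3]
orientation: [-2.246, 0.062, 2.124]
ft_force: [0.3, -0.3, 0.5]
grip_width: 53.2
```

```bash
python3 - <<'E'
from h import *
plan(598,-206,8,85.9)
shot('scene','s9',(240,160,340,260),6)
E
```

```text
t 21.6 p [ 596.3 -204.9    4.3] jaw -93.6 toolx [ 0.056  0.005 -0.998] w 53.2 F [ 0.3 -0.3  0.5] q [-0.38  0.14  1.8   0.03  1.15  1.24]
[[-0.0005, 0.0001, -0.0002], [-0.0005, 0.0001, -0.0002], [-0.0005, 0.0001, -0.0002], [-0.0005, 0.0001, -0.0002], [-0.0005, 0.0001, -0.0002], [-0.0005, 0.0001, -0.0002], [-0.0005, 0.0001, -0.0002], [-0.0005, 0.0001, -0.0002]]
twist/row 0.001 total jaw -0.5 dist/row mm 0.5
```

View pics/s9.png

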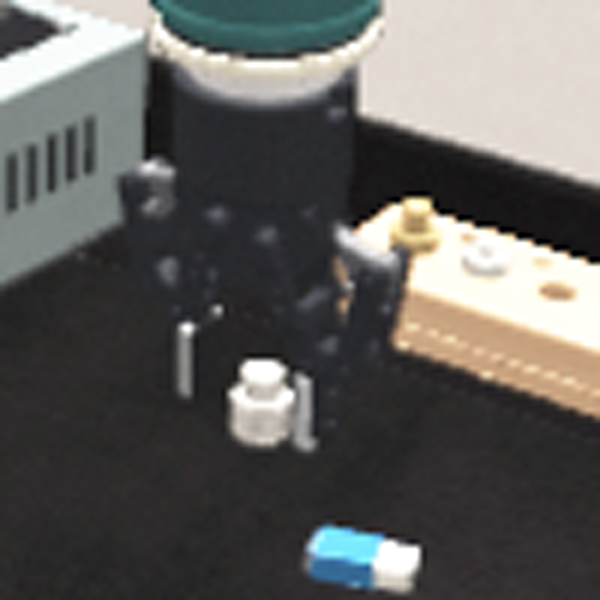

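Request:
apply_moves(
  linear=[
    [-0.001, 0.001, -0.001],
    [0, 0, 0],
    [0, 0, 0],
    [0, 0, 0],
    [0, 0, 0],
    [0, 0, 0],
    [-0.02, 0, 0],
    [-0.04, 0, 0],
  ],
  twist=[0, 0, 0, 0, 0, 0, 0, 0],
  gripper=-1,
)

```text
t: 22.65
eef_pos: [593.0, -206.1, 66.5]
orientation: [-2.242, 0.061, 2.127]
ft_force: [0.8, -0.4, -0.5]
grip_width: 22.9
```

```bash
python3 - <<'E'
from h import *
plan(485,15,145,85.9)
E
```

```text
t 22.65 p [ 593.  -206.1   66.5] jaw -93.6 toolx [ 0.053  0.006 -0.999] w 22.9 F [ 0.8 -0.4 -0.5] q [-0.39  0.08  1.76  0.03  1.26  1.24]
[[-0.0103, -0.0268, 0.0147], [-0.0103, -0.0268, 0.0147], [-0.0103, -0.0268, 0.0148], [-0.0103, -0.0268, 0.0148], [-0.0103, -0.0268, 0.0148], [-0.0103, -0.0267, 0.0148], [-0.0103, -0.0267, 0.0149], [-0.0103, -0.0267, 0.0149]]
twist/row 0.001 total jaw -0.5 dist/row mm 32.3
```

Request:
apply_moves(
  linear=[
    [-0.04, -0.015, 0.03],
    [-0.036, -0.02, 0.03],
    [-0.002, -0.025, 0.03],
    [0, -0.03, 0.018],
    [0, -0.031, 0.005],
    [0, -0.031, 0],
    [0, -0.031, 0],
    [0, -0.028, 0],
  ],
  twist=[0, 0, 0, 0, 0, 0, 0, 0],
)

```text
t: 23.65
eef_pos: [487.3, 15.2, 158.8]
orientation: [-2.261, 0.069, 2.107]
ft_force: [0.1, -0.1, -0.6]
grip_width: 23.1
```

```bash
python3 - <<'E'
from h import *
plan(492,15,26,85.9)
E
```

```text
t 23.65 p [487.3  15.2 158.8] jaw -93.8 toolx [ 0.071  0.002 -0.997] w 23.1 F [ 0.1 -0.1 -0.6] q [-0.02 -0.32  1.97  0.    1.43  1.61]
[[0.0166, 0.0001, 0.0006], [0.0166, 0.0001, 0.0006], [0.0166, 0.0001, 0.0006], [0.0166, 0.0001, 0.0006], [0.0166, 0.0001, 0.0006], [0.0166, 0.0001, 0.0006], [0.0166, 0.0001, 0.0006], [0.0166, 0.0001, 0.0006]]
twist/row 0.0006 total jaw -0.3 dist/row mm 16.6
```

Request:
apply_moves(
  linear=[
    [0.02, 0, 0.001],
    [0.02, 0, 0.001],
    [0.02, 0, 0.001],
    [0.02, 0, 0.001],
    [0.02, 0, 0],
    [0.016, 0, 0],
    [0.009, 0, 0],
    [0.004, 0, 0],
  ],
  twist=[0, 0, 0, 0, 0, 0, 0, 0],
)

```text
t: 24.65
eef_pos: [491.3, 12.9, 23.9]
orientation: [-2.261, 0.072, 2.106]
ft_force: [0.4, 0.2, -0.5]
grip_width: 23.0
```

```bash
python3 - <<'E'
from h import *
plan(492,15,24,85.9)
shot('scene','s10',(120,130,240,240),5)
E
```

```text
t 24.65 p [491.3  12.9  23.9] jaw -94.0 toolx [ 0.071  0.001 -0.997] w 23.0 F [ 0.4  0.2 -0.5] q [-0.03 -0.2   2.1   0.    1.17  1.61]
[[-0.0, -0.0003, -0.0001], [-0.0, -0.0003, -0.0001], [-0.0, -0.0003, -0.0001], [-0.0, -0.0003, -0.0001], [-0.0, -0.0003, -0.0001], [-0.0, -0.0003, -0.0001], [-0.0, -0.0003, -0.0001], [-0.0, -0.0003, -0.0001]]
twist/row 0.0003 total jaw -0.1 dist/row mm 0.3
```

View pics/s10.png

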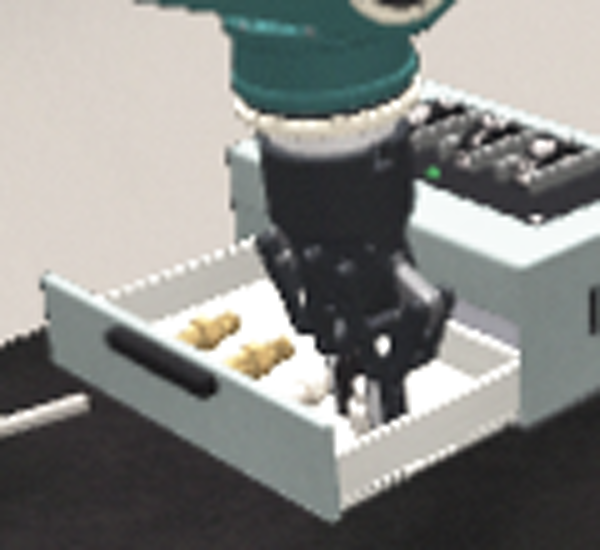

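Request:
apply_moves(
  linear=[
    [0, 0, 0],
    [0, 0, 0],
    [0, 0, 0],
    [0, 0, 0],
    [-0.01, 0, 0],
    [-0.03, 0, 0],
    [-0.03, 0, 0],
    [-0.03, 0, 0],
  ],
  twist=[0, 0, 0, 0, 0, 0, 0, 0],
  gripper=0,
)

```text
t: 25.7
eef_pos: [483.6, 13.0, 128.2]
orientation: [-2.261, 0.072, 2.106]
ft_force: [-0.3, -0.4, 0.9]
grip_width: 42.7
```

Request:
apply_moves(
  linear=[
    [-0.01, -0.01, 0.04],
    [0, -0.01, 0.04],
    [0, -0.01, 0.04],
    [0, -0.01, 0.02],
    [0, 0, 0],
    [0, 0, 0],
    [0, 0, 0],
    [0, 0, 0],
  ],
  twist=[0, 0, 0, 0, 0, 0, 0, 0],
  gripper=-1,
)

```text
t: 26.7
eef_pos: [345.0, 63.0, 135.6]
orientation: [-2.269, 0.072, 2.095]
ft_force: [-0.0, -0.1, 0.4]
grip_width: 0.1
```

```bash
python3 - <<'E'
from h import *
plan(375,98,60,85.9)
shot('scene','s11',(120,100,420,300),2.6)
shot('top','t11',(120,130,240,260),4.5)
E
```

```text
t 26.7 p [345.   63.  135.6] jaw -94.0 toolx [ 0.08   0.001 -0.997] w 0.1 F [-0.  -0.1  0.4] q [ 0.11 -0.7   2.24 -0.01  1.52  1.76]
[[0.0097, -0.0046, -0.0027], [0.0097, -0.0046, -0.0027], [0.0097, -0.0046, -0.0027], [0.0097, -0.0046, -0.0027], [0.0097, -0.0046, -0.0027], [0.0097, -0.0046, -0.0027], [0.0097, -0.0046, -0.0027], [0.0097, -0.0046, -0.0027]]
twist/row 0.0002 total jaw -0.1 dist/row mm 11.1
```

View pics/s11.png

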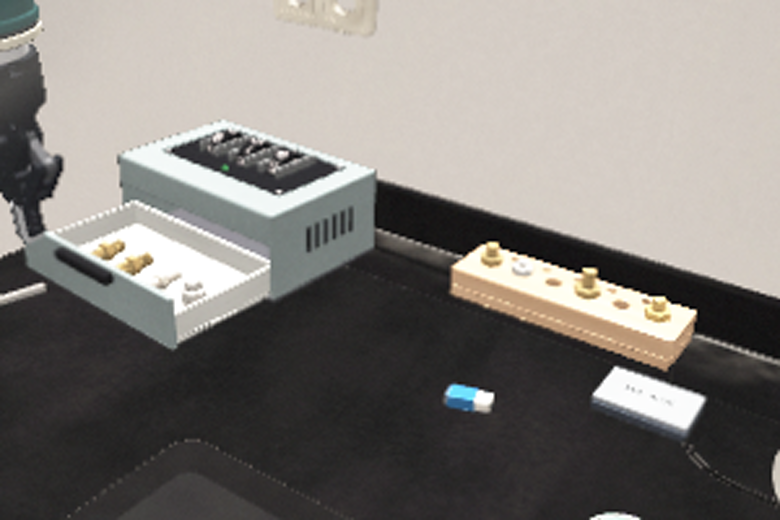

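View pics/t11.png

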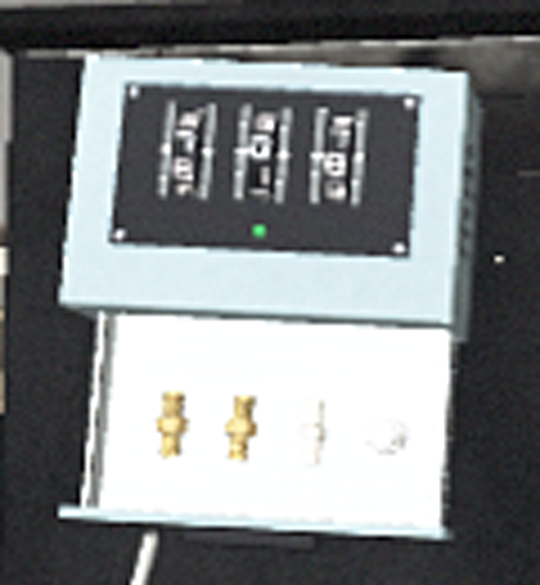

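```bash
python3 - <<'E'
import cv2
a=cv2.imread('pics/t11_raw.png');cv2.imwrite('pics/t11f.png',cv2.resize(a[125:384,112:512],None,fx=2,fy=2,interpolation=cv2.INTER_CUBIC))
E
```

```text
(no output)
```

View pics/t11f.png

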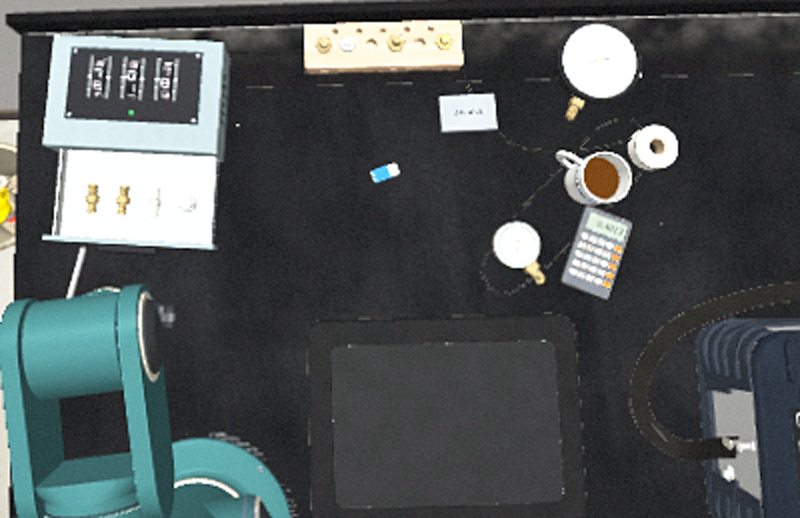

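View pics/s11_raw.png

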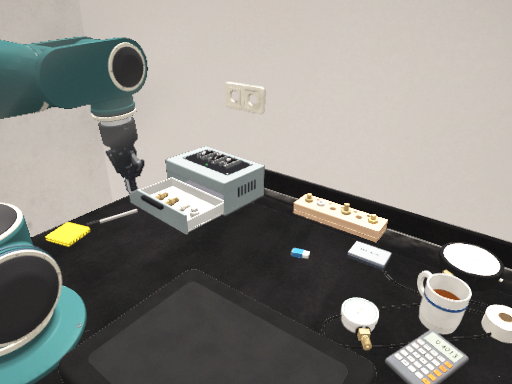

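Request:
apply_moves(
  linear=[
    [0.004, -0.006, -0.007],
    [0.008, -0.006, -0.007],
    [0.012, -0.006, -0.007],
    [0.014, -0.006, -0.007],
    [0.014, -0.006, -0.005],
    [0.014, -0.005, -0.005],
    [0.01, 0, 0],
    [0.004, 0, 0],
  ],
  twist=[0, 0, 0, 0, 0, 0, 0, 0],
)

```text
t: 27.8
eef_pos: [394.4, 98.3, 51.2]
orientation: [-2.266, 0.072, 2.101]
ft_force: [-0.2, 0.7, 0.2]
grip_width: -0.0
```

```bash
python3 - <<'E'
from h import *
plan(410,96,50,85.9)
shot('scene','s12',(100,120,240,240),5)
E
```

```text
t 27.8 p [394.4  98.3  51.2] jaw -93.9 toolx [ 0.075  0.    -0.997] w -0.0 F [-0.2  0.7  0.2] q [ 0.19 -0.46  2.24 -0.01  1.29  1.83]
[[0.0003, 0.0002, -0.002], [0.0003, 0.0002, -0.002], [0.0003, 0.0002, -0.002], [0.0003, 0.0002, -0.002], [0.0003, 0.0002, -0.002], [0.0003, 0.0001, -0.002], [0.0003, 0.0001, -0.002], [0.0003, 0.0001, -0.002]]
twist/row 0.0003 total jaw -0.2 dist/row mm 2.0
```

View pics/s12.png

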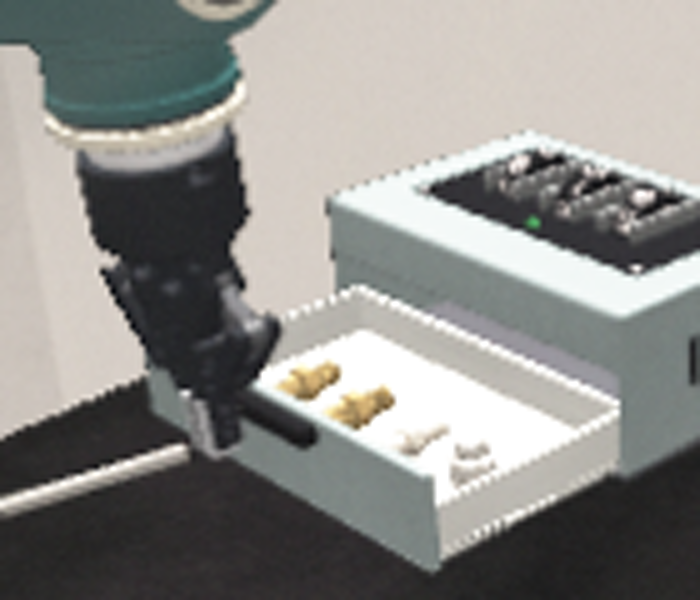

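Request:
apply_moves(
  linear=[
    [0.0006, 0, -0.006],
    [0.0005, 0, -0.006],
    [0.0007, 0, -0.008],
    [0.0008, 0, -0.009],
    [0.0008, 0, -0.009],
    [0.0008, 0, -0.009],
    [0.0008, 0, -0.009],
    [0.0008, 0, -0.009],
  ],
  twist=[0, 0, 0, 0, 0, 0, 0, 0],
)

```text
t: 28.85
eef_pos: [464.3, 93.1, 51.4]
orientation: [-2.267, 0.073, 2.099]
ft_force: [-1.9, -0.9, 1.1]
grip_width: 0.2
```

```bash
python3 - <<'E'
from h import *
plan(528,89,50,85.9)
shot('scene','s13',(100,120,240,240),5)
E
```

```text
t 28.85 p [464.3  93.1  51.4] jaw -94.0 toolx [ 0.077  0.    -0.997] w 0.2 F [-1.9 -0.9  1.1] q [ 0.15 -0.28  2.11 -0.01  1.23  1.79]
[[0.0008, -0.0, -0.0079], [0.0008, -0.0, -0.0079], [0.0008, -0.0, -0.0079], [0.0008, -0.0, -0.0079], [0.0008, -0.0001, -0.0079], [0.0008, -0.0001, -0.0079], [0.0008, -0.0001, -0.0079], [0.0008, -0.0001, -0.0079]]
twist/row 0.0003 total jaw -0.1 dist/row mm 8.0
```

View pics/s13.png

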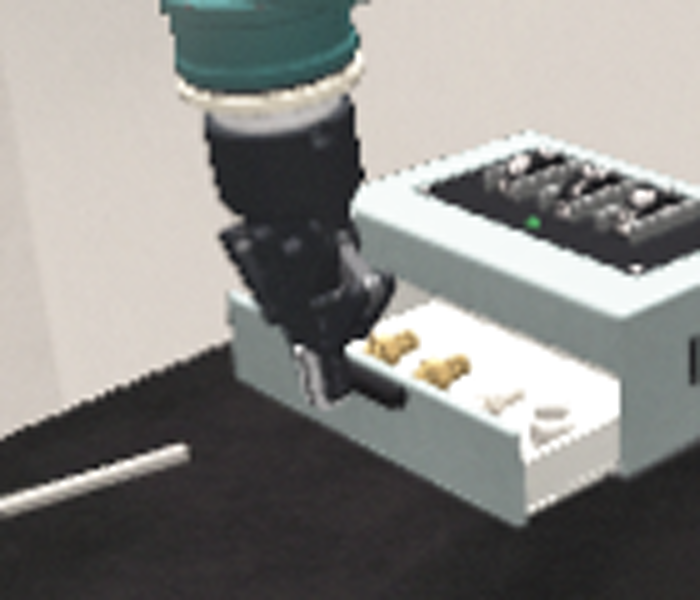

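Request:
apply_moves(
  linear=[
    [0.0008, 0, -0.009],
    [0.0008, 0, -0.009],
    [0.0008, 0, -0.009],
    [0.0008, 0, -0.009],
    [0.0007, 0, -0.008],
    [0.0005, 0, -0.006],
    [0.0004, 0, -0.004],
    [0.0004, 0, -0.004],
  ],
  twist=[0, 0, 0, 0, 0, 0, 0, 0],
)

```text
t: 29.9
eef_pos: [527.2, 88.8, 50.6]
orientation: [-2.267, 0.073, 2.099]
ft_force: [-1.9, 0.7, 0.6]
grip_width: -0.1
```

Request:
apply_moves(
  linear=[
    [0.0002, 0, -0.003],
    [0.0002, 0, -0.003],
    [0.0002, 0, -0.003],
    [0.0002, 0, -0.003],
    [0.0002, 0, -0.003],
    [0.0002, 0, -0.003],
    [0.0002, 0, -0.003],
    [0.0002, 0, -0.003],
  ],
  twist=[0, 0, 0, 0, 0, 0, 0, 0],
)

```text
t: 30.9
eef_pos: [535.6, 88.2, 50.2]
orientation: [-2.221, 0.073, 2.15]
ft_force: [-41.5, -1.5, 28.9]
grip_width: 0.0
```

```bash
python3 - <<'E'
from h import *
plan(528,89,50,85.9)
shot('scene','s14',(100,120,240,240),5)
E
```

```text
t 30.9 p [535.6  88.2  50.2] jaw -93.9 toolx [ 0.033  0.001 -0.999] w 0.0 F [-41.5  -1.5  28.9] q [ 0.12 -0.08  1.94 -0.    1.25  1.76]
[[-0.0, -0.0, 0.001], [-0.0, -0.0, 0.001], [-0.0, -0.0, 0.001], [-0.0, -0.0, 0.001], [-0.0, -0.0, 0.001], [-0.0, -0.0, 0.001], [-0.0, -0.0, 0.001], [-0.0, -0.0, 0.001]]
twist/row 0.0004 total jaw -0.2 dist/row mm 1.0
```

View pics/s14.png

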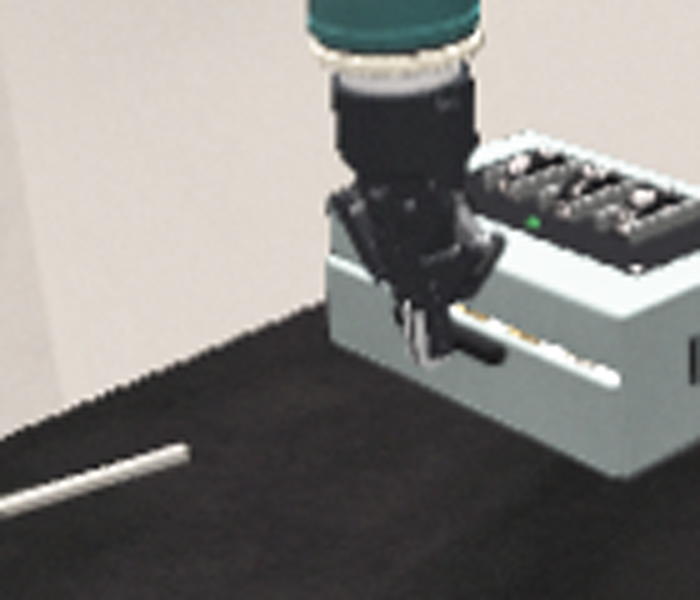

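Request:
apply_moves(
  linear=[
    [0, 0, 0.006],
    [0, 0, 0.01],
    [0, 0, 0.02],
    [0, 0, 0.02],
    [0, 0, 0.02],
    [0, 0, 0.02],
    [-0.01, 0, 0.01],
    [-0.01, 0, 0],
  ],
  twist=[0, 0, 0, 0, 0, 0, 0, 0],
)

```text
t: 31.95
eef_pos: [424.8, 95.9, 66.5]
orientation: [-2.223, 0.072, 2.147]
ft_force: [-0.5, 1.0, 0.6]
grip_width: 0.4
```

```bash
python3 - <<'E'
from h import *
plan(528,89,50,85.9)
shot('scene','s15',(130,120,270,240),5)
shot('top','t15',(120,130,240,260),4.5)
E
```

```text
t 31.95 p [424.8  95.9  66.5] jaw -93.9 toolx [ 0.035  0.001 -0.999] w 0.4 F [-0.5  1.   0.6] q [ 0.17 -0.37  2.15 -0.    1.32  1.81]
[[0.0025, -0.0, -0.0128], [0.0025, -0.0, -0.0128], [0.0025, -0.0, -0.0128], [0.0025, -0.0, -0.0128], [0.0025, -0.0, -0.0128], [0.0025, -0.0, -0.0128], [0.0025, -0.0, -0.0128], [0.0025, -0.0001, -0.0128]]
twist/row 0.0004 total jaw -0.2 dist/row mm 13.1
```

View pics/s15.png

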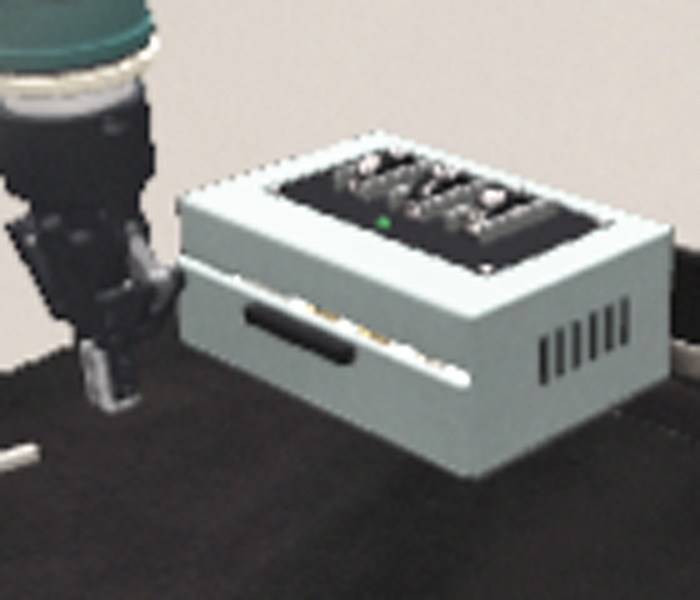

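View pics/t15.png

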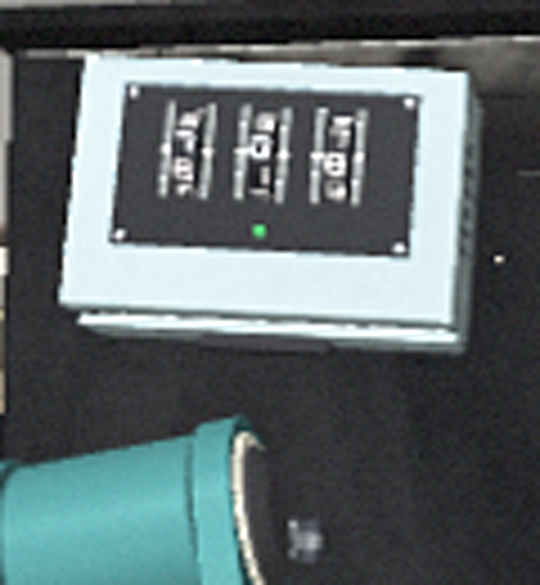

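```bash
python3 - <<'E'
from h import *
ex=np.array([.9974,-.072,0]);ey=np.array([.072,.9974,0]);C=np.array([647.2,79.5,0])
def own(n,uv,z): d=pt(n,uv,z)-C; return (d@ex).round(1),(d@ey).round(1)
S=lambda u,v:(130+u/5,120+v/5)
T=lambda u,v:(120+u/4.5,130+v/4.5)
print('scene box top corners',[own('scene',S(*p),108) for p in((180,203),(470,318),(672,232))])
print('scene box bottom right', own('scene',S(472,478),0))
print('panel top edge R/L',own('scene',S(470,385),69),own('scene',S(182,265),69))
print('gap upper edge R',own('scene',S(470,370),65),own('scene',S(182,255),65))
print('lip nose bottom front',own('scene',S(248,322),55),own('scene',S(353,362),55))
print('top: box front',own('top',T(60,302),108),own('top',T(462,328),108))
print('top: panel',own('top',T(80,318),69),own('top',T(465,345),69), own('top',T(78,324),69),own('top',T(465,352),69))
print('lip',own('top',T(190,345),67),own('top',T(325,352),67))
E
```

```text
scene box top corners [(np.float64(-87.1), np.float64(118.6)), (np.float64(-84.7), np.float64(-129.3)), (np.float64(80.0), np.float64(-133.4))]
scene box bottom right (np.float64(-74.1), np.float64(-116.5))
panel top edge R/L (np.float64(-86.8), np.float64(-130.1)) (np.float64(-92.0), np.float64(116.0))
gap upper edge R (np.float64(-68.7), np.float64(-111.8)) (np.float64(-77.1), np.float64(136.5))
lip nose bottom front (np.float64(-98.8), np.float64(45.0)) (np.float64(-92.4), np.float64(-41.1))
top: box front (np.float64(-82.5), np.float64(130.0)) (np.float64(-87.3), np.float64(-135.5))
top: panel (np.float64(-87.7), np.float64(128.8)) (np.float64(-93.7), np.float64(-134.0)) (np.float64(-91.8), np.float64(129.8)) (np.float64(-98.4), np.float64(-134.3))
lip (np.float64(-102.2), np.float64(52.2)) (np.float64(-102.6), np.float64(-39.9))
```

```bash
python3 - <<'E'
import cv2,numpy as np
a=cv2.imread('pics/t11_raw.png')[225:255,125:235];b=cv2.imread('pics/t15_raw.png')[190:220,125:235]
o=np.vstack([cv2.resize(a,None,fx=7,fy=7,interpolation=0),np.zeros((10,770,3),np.uint8),cv2.resize(b,None,fx=7,fy=7,interpolation=0)])
cv2.imwrite('pics/cmp.png',o)
a=cv2.imread('pics/s15_raw.png')[150:225,155:235]
cv2.imwrite('pics/cmp2.png',cv2.resize(a,None,fx=8,fy=8,interpolation=0))
E
```

```text
(no output)
```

View pics/cmp.png

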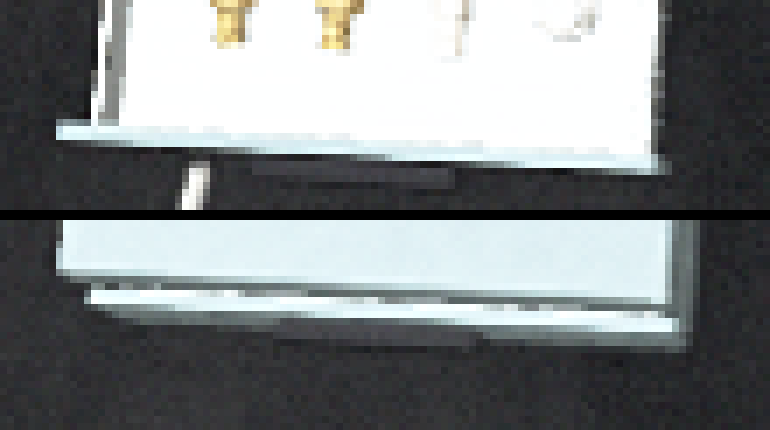

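View pics/cmp2.png

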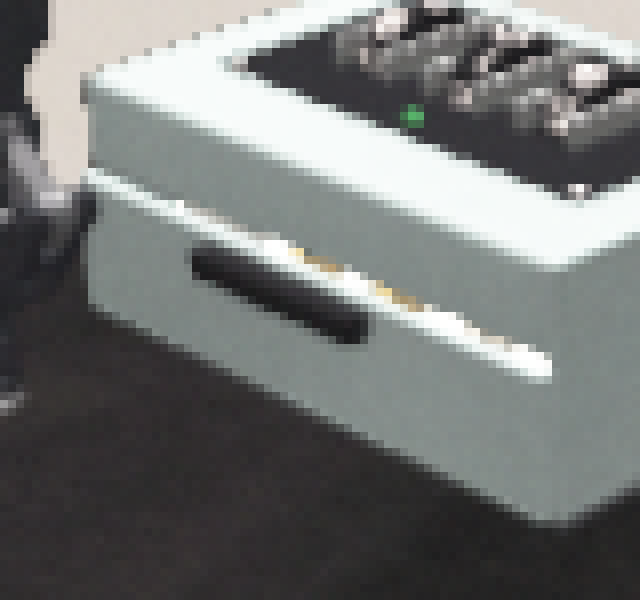

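```bash
python3 - <<'E'
from h import *
ex=np.array([.9974,-.072,0])
for a,b in (((133.6,244.9),(137.9,202.0)),((219.3,249.7),(221.7,205.9))):
    print((pt('top',b,69)-pt('top',a,69))@ex)
# lip lower edge mid, z=55..67
print((pt('top',(125+378/7,190+(346-220)/7),67)-pt('top',(125+350/7,225+184/7),67))@ex)
print([ -r_.round() for r_ in [pt('scene',(200,190),0)]], (-np.array(cp('scene')['R']).T@cp('scene')['t']).round())
E
```

```text
129.93070866766828
130.6451166327217
129.9534111125215
[array([-640., -138.,   -0.])] [ -97. -619.  518.]
```

```bash
python3 - <<'E'
import cv2,numpy as np
a=cv2.imread('pics/t15_raw.png')[148:186,148:210]
cv2.imwrite('pics/w.png',cv2.resize(a,None,fx=12,fy=12,interpolation=cv2.INTER_CUBIC))
a=cv2.imread('pics/s15_raw.png')[142:178,182:256]
cv2.imwrite('pics/w2.png',cv2.resize(a,None,fx=10,fy=10,interpolation=cv2.INTER_CUBIC))
E
```

```text
(no output)
```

View pics/w.png

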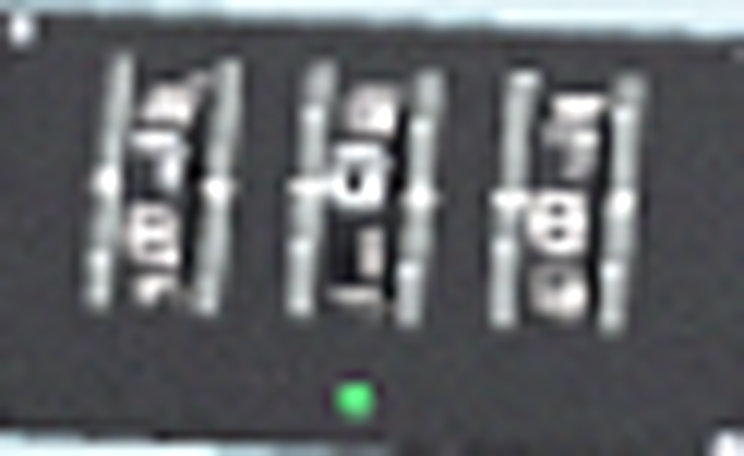

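View pics/w2.png

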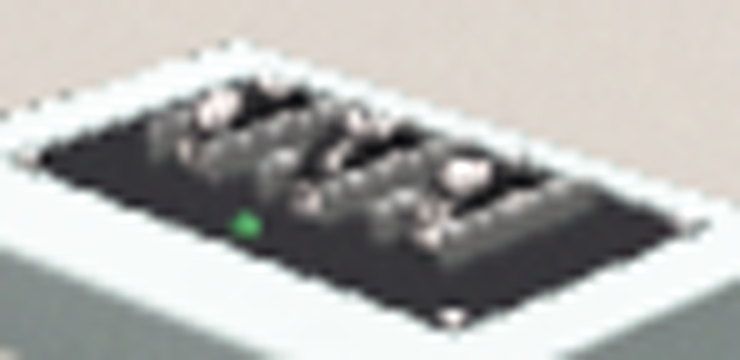

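```bash
python3 - <<'E'
from h import *
ims=[r.get_image('top').astype(float) for _ in range(6)]
a=np.mean(ims,0)[...,::-1].astype(np.float32);np.save('avg.npy',a)
cv2.imwrite('pics/w3.png',np.clip(cv2.resize(a[150:178,150:206],None,fx=14,fy=14,interpolation=cv2.INTER_LANCZOS4),0,255))
ims=[r.get_image('scene').astype(float) for _ in range(6)]
b=np.mean(ims,0)[...,::-1].astype(np.float32)
cv2.imwrite('pics/w4.png',np.clip(cv2.resize(b[142:175,185:245],None,fx=13,fy=13,interpolation=cv2.INTER_LANCZOS4),0,255))
for l,rr in (((105,182),(217,186)),((305,187),(418,197)),((508,199),(620,199))):
    m=((l[0]+rr[0])/24+148-.5+.04,(l[1]+rr[1])/24+148-.5)
    print(np.round(m,2),pt('top',m,120).round(1))
E
```

```text
[160.96 162.83] [672.6 130.9 120. ]
[177.66 163.5 ] [669.1  81.1 120. ]
[194.54 164.08] [665.8  31.1 120. ][ WARN:0@5.219] global loadsave.cpp:1063 imwrite_ Unsupported depth image for selected encoder is fallbacked to CV_8U.
```

View pics/w3.png

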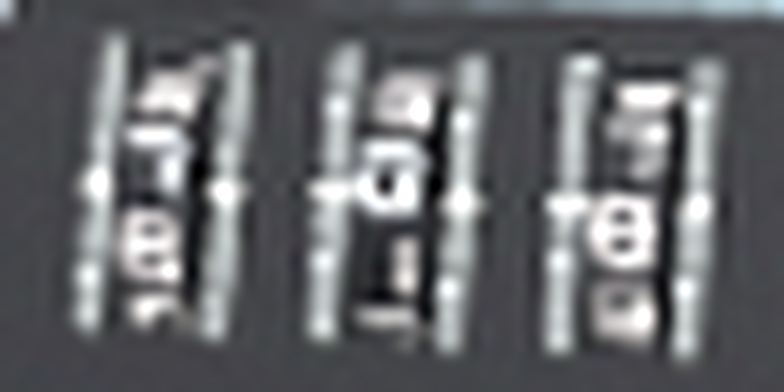

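View pics/w4.png

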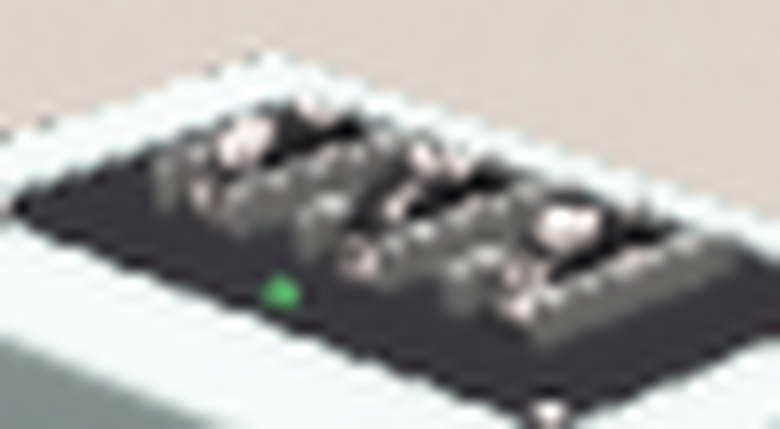

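```bash
cat >> h.py <<'E'
yaw=-0.07
EX=np.array([np.cos(yaw),np.sin(yaw),0]);EY=np.array([-np.sin(yaw),np.cos(yaw),0])
CR=[np.array([672.3,130.9,98]),np.array([669.1,81.1,98]),np.array([665.9,31.1,98])]
def dig(n,uv,w):
    # angle (in digits) of point on wheel rim in front of (+ toward robot) the crown
    c,d=ray(n,uv);o=c-CR[w];A=np.array([o@EX,o[2]]);B=np.array([d@EX,d[2]])
    q=np.roots([B@B,2*A@B,A@A-900]);q=q[np.isreal(q)].real
    if len(q)==0:return None
    P=A+B*min(q);return float(np.degrees(np.arctan2(-P[0],P[1]))/36)
E
python3 - <<'E'
from h import *
for w,(u,name) in enumerate((((158,[(155,7),(243,8)]),'h'),((390,[(178,0),(275,1)]),'t'),((622,[(118,7),(230,8),(310,9)]),'u'))):
    for v,k in name and u[1]:
        uv=(150+(u[0]+.5)/14-.5,150+(v+.5)/14-.5)
        g=dig('top',uv,w);print(w,k,'offset',g,'reading',None if g is None else k-g)
for w in range(3):
    for z,n in ((128,'top'),): print(proj(n,CR[w]+[0,0,30]))
E
```

```text
0 7 offset -0.28069278368734596 reading 7.280692783687346
0 8 offset 0.7151641336661254 reading 7.284835866333875
1 0 offset -0.09831068795275613 reading 0.09831068795275613
1 1 offset 0.9993717351322436 reading 0.0006282648677563563
2 7 offset -1.00412239898173 reading 8.00412239898173
2 8 offset 0.39791732003543445 reading 7.602082679964566
2 9 offset 1.3497607732617813 reading 7.650239226738218
[160.26531854 162.30278543]
[177.07355412 162.85201331]
[194.05298536 163.40854172]
```

Request:
apply_moves(
  linear=[
    [-0.04, 0, 0],
    [-0.045, 0, -0.01],
    [0, 0, -0.04],
    [0.001, 0, -0.045],
    [0.0015, 0, -0.045],
    [0.0015, 0, -0.045],
    [0.001, 0, -0.03],
    [0.0007, 0, -0.015],
  ],
  twist=[0, 0, 0, 0, 0, 0, 0, 0],
)

```text
t: 33.65
eef_pos: [658.7, 79.5, 155.9]
orientation: [-2.224, 0.072, 2.146]
ft_force: [0.0, 0.3, 1.0]
grip_width: -0.4
```

```bash
cat >> h.py <<'E'
def rel(w):
    s=r.get_state();p=np.array(s['eef_pos']);d=p-CR[w];R=Ro.from_rotvec(s['orientation']).as_matrix()
    print('t',round(s['t'],2),'own dx,dy',(d@EX).round(1),(d@EY).round(1),'above crown',round(p[2]-128,1),'toolx',R[:,0].round(3),'jaw',np.degrees(np.arctan2(R[1,1],R[0,1])).round(1),'F',np.round(s['ft_force'],1))
E
python3 -c "
from h import *
rel(1)"
```

```text
t 33.65 own dx,dy -10.2 -2.3 above crown 27.9 toolx [ 0.036  0.002 -0.999] jaw -93.9 F [0.  0.3 1. ]
```

Request:
apply_moves(
  linear=[
    [0.006, -0.001, -0.001],
    [0.006, -0.001, -0.001],
    [0.005, 0, 0],
    [0.003, 0, 0],
    [0.002, 0, 0],
    [0.001, 0, 0],
    [0.001, 0, 0],
    [0.0005, 0, 0],
  ],
  twist=[0, 0, 0, 0, 0, 0, 0, 0],
)

```text
t: 34.65
eef_pos: [659.7, 82.0, 130.3]
orientation: [-2.224, 0.071, 2.146]
ft_force: [0.0, 0.2, -0.5]
grip_width: 0.1
```

```bash
python3 -c "
from h import *
rel(1)"
```

```text
t 34.65 own dx,dy -9.4 0.2 above crown 2.3 toolx [ 0.036  0.002 -0.999] jaw -93.9 F [ 0.   0.2 -0.5]
```

Lower gently to contact.

Request:
apply_moves(
  linear=[
    [0.0005, 0, 0],
    [0.0005, 0, 0],
    [0.0005, 0, 0],
    [0.0005, 0, 0],
    [0.0005, 0, 0],
    [0.0005, 0, 0],
    [0.0005, 0, 0],
    [0.0005, 0, 0],
  ],
  twist=[0, 0, 0, 0, 0, 0, 0, 0],
)

```text
t: 35.65
eef_pos: [660.3, 81.9, 127.4]
orientation: [-2.226, 0.071, 2.144]
ft_force: [-1.4, -0.5, 5.8]
grip_width: 0.1
```

```bash
python3 -c "
from h import *
rel(1)"
```

```text
t 35.65 own dx,dy -8.8 0.2 above crown -0.6 toolx [ 0.037  0.002 -0.999] jaw -93.9 F [-1.4 -0.5  5.8]
```

Request:
apply_moves(
  linear=[
    [0.0005, 0, -0.002],
    [0.0005, 0, -0.002],
    [0.0005, 0, -0.002],
    [0.0005, 0, -0.002],
    [0.0005, 0, -0.002],
    [0.0005, 0, -0.002],
    [0.0005, 0, -0.002],
    [0.0005, 0, -0.002],
  ],
  twist=[0, 0, 0, 0, 0, 0, 0, 0],
)

```text
t: 36.65
eef_pos: [678.7, 80.6, 128.2]
orientation: [-2.232, 0.071, 2.137]
ft_force: [-0.7, -0.5, 4.5]
grip_width: -0.1
```

```bash
python3 -c "
from h import *
rel(1)"
```

```text
t 36.65 own dx,dy 9.6 0.1 above crown 0.2 toolx [ 0.043  0.002 -0.999] jaw -93.9 F [-0.7 -0.5  4.5]
```

Request:
apply_moves(
  linear=[
    [-0.005, 0, 0],
    [-0.002, 0, 0.009],
    [0, 0, 0.008],
    [0.001, 0, 0.002],
    [0.002, 0, 0],
    [0.001, 0, 0],
    [0.001, 0, 0],
    [0.0005, 0, 0],
  ],
  twist=[0, 0, 0, 0, 0, 0, 0, 0],
)

```text
t: 37.65
eef_pos: [657.8, 82.0, 127.8]
orientation: [-2.231, 0.071, 2.139]
ft_force: [-0.6, 0.1, -0.2]
grip_width: -0.2
```

```bash
python3 -c "
from h import *
rel(1)
shot('scene','s16',(160,110,270,200),6);shot('top','t16',(140,130,220,190),8)"
```

```text
t 37.65 own dx,dy -11.4 0.1 above crown -0.2 toolx [ 0.042  0.001 -0.999] jaw -93.9 F [-0.6  0.1 -0.2]
```

View pics/t16.png

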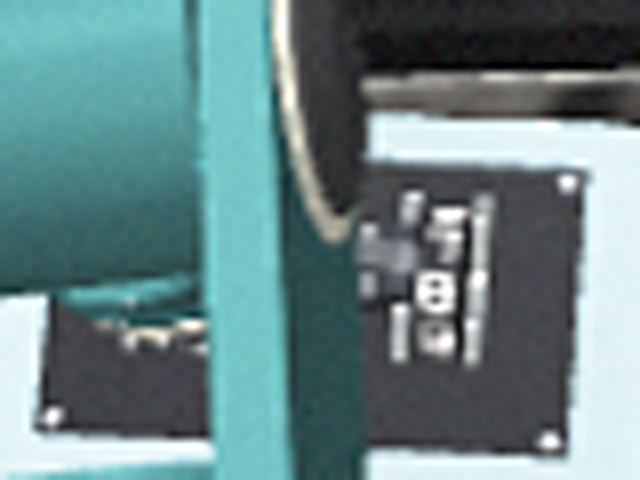

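View pics/s16.png

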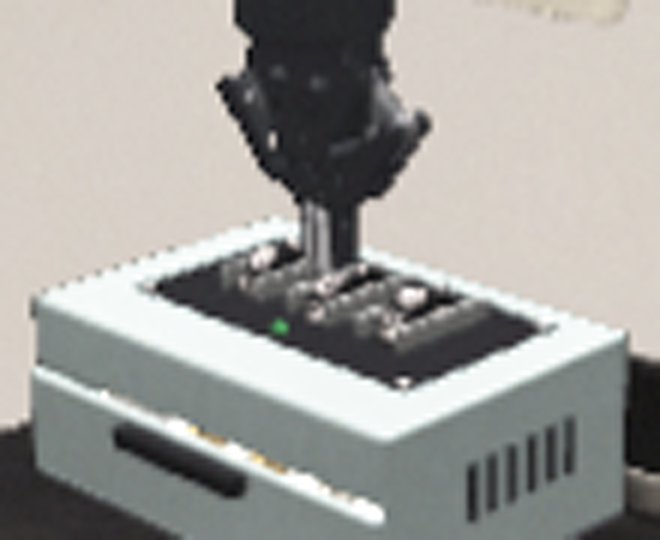

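Request:
apply_moves(
  linear=[
    [0.0, 0, -0.002],
    [0.0006, 0, -0.0005],
    [0.0005, 0, -0.002],
    [0.0005, 0, -0.002],
    [0.0005, 0, -0.0025],
    [0.0005, 0, -0.0025],
    [0.0005, 0, -0.0025],
    [0.0005, 0, -0.0025],
  ],
  twist=[0, 0, 0, 0, 0, 0, 0, 0],
)

```text
t: 38.75
eef_pos: [676.8, 80.6, 128.2]
orientation: [-2.236, 0.071, 2.134]
ft_force: [-1.1, -0.6, 6.0]
grip_width: -0.1
```

```bash
python3 -c "
from h import *
rel(1)"
```

```text
t 38.75 own dx,dy 7.7 0.0 above crown 0.2 toolx [ 0.047  0.001 -0.999] jaw -93.9 F [-1.1 -0.6  6. ]
```

Request:
apply_moves(
  linear=[
    [-0.005, 0, 0],
    [-0.002, 0, 0.008],
    [0, 0, 0.007],
    [0.001, 0, 0],
    [0.002, 0, 0],
    [0.001, 0, 0],
    [0.001, 0, 0],
    [0.0005, 0, 0],
  ],
  twist=[0, 0, 0, 0, 0, 0, 0, 0],
)

```text
t: 39.75
eef_pos: [660.3, 81.8, 128.1]
orientation: [-2.235, 0.071, 2.135]
ft_force: [-0.3, -0.2, -0.3]
grip_width: -0.0
```

Request:
apply_moves(
  linear=[
    [0.0005, 0, 0],
    [0.0005, 0, -0.002],
    [0.0005, 0, -0.002],
    [0.0005, 0, -0.002],
    [0.0005, 0, -0.0025],
    [0.0005, 0, -0.0025],
    [0.0005, 0, -0.0025],
    [0.0005, 0, -0.0025],
  ],
  twist=[0, 0, 0, 0, 0, 0, 0, 0],
)

```text
t: 40.75
eef_pos: [679.0, 80.3, 128.3]
orientation: [-2.24, 0.071, 2.13]
ft_force: [-0.6, 0.3, 4.2]
grip_width: 0.0
```

```bash
python3 -c "
from h import *
rel(1)"
```

```text
t 40.75 own dx,dy 9.9 -0.1 above crown 0.3 toolx [ 0.05   0.001 -0.999] jaw -93.9 F [-0.6  0.3  4.2]
```

Request:
apply_moves(
  linear=[
    [-0.005, 0, 0],
    [-0.002, 0, 0.009],
    [0, 0, 0.008],
    [0.001, 0, 0],
    [0.002, 0, 0],
    [0.001, 0, 0],
    [0.001, 0, 0],
    [0.0005, 0, 0],
  ],
  twist=[0, 0, 0, 0, 0, 0, 0, 0],
)

```text
t: 41.75
eef_pos: [660.3, 81.6, 127.8]
orientation: [-2.238, 0.071, 2.131]
ft_force: [-0.6, -1.0, 0.2]
grip_width: 0.2
```

Request:
apply_moves(
  linear=[
    [0.0005, 0, 0],
    [0.0005, 0, -0.002],
    [0.0005, 0, -0.002],
    [0.0005, 0, -0.002],
    [0.0005, 0, -0.0025],
    [0.0005, 0, -0.0025],
    [0.0005, 0, -0.0025],
    [0.0005, 0, -0.0025],
  ],
  twist=[0, 0, 0, 0, 0, 0, 0, 0],
)

```text
t: 42.75
eef_pos: [679.0, 80.2, 128.3]
orientation: [-2.244, 0.071, 2.125]
ft_force: [-0.7, -1.4, 4.6]
grip_width: -0.2
```

```bash
python3 -c "
from h import *
rel(1)"
```

```text
t 42.75 own dx,dy 9.9 -0.2 above crown 0.3 toolx [ 0.054  0.001 -0.999] jaw -93.9 F [-0.7 -1.4  4.6]
```

Request:
apply_moves(
  linear=[
    [-0.01, 0, 0],
    [-0.006, -0.015, 0],
    [0, -0.018, 0],
    [0, -0.012, 0],
    [0.004, 0, 0],
    [0.003, 0, 0],
    [0.002, 0, 0],
    [0.001, 0, 0],
  ],
  twist=[0, 0, 0, 0, 0, 0, 0, 0],
)

```text
t: 43.75
eef_pos: [681.4, 128.9, 133.5]
orientation: [-2.242, 0.071, 2.128]
ft_force: [-0.0, -0.1, 0.0]
grip_width: -0.5
```

```bash
python3 -c "
from h import *
rel(0)
shot('top','t17',(150,140,210,185),13)"
```

```text
t 43.75 own dx,dy 9.2 -1.3 above crown 5.5 toolx [ 0.052  0.001 -0.999] jaw -93.9 F [-0.  -0.1  0. ]
```

View pics/t17.png

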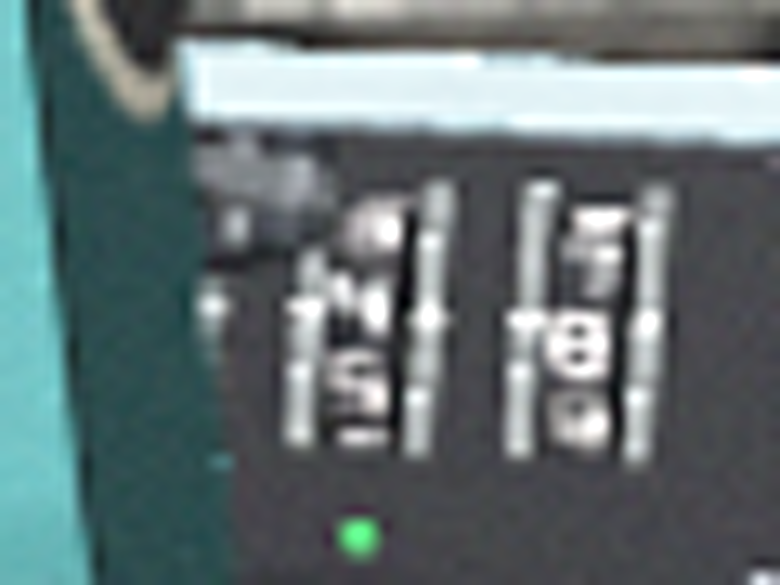

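Request:
apply_moves(
  linear=[
    [0.002, -0.0005, 0],
    [0.001, -0.0005, 0],
    [0.0007, 0, 0],
    [0.0007, 0, 0],
    [0.0005, 0, 0],
    [0.0005, 0, 0],
    [0.0005, 0, 0],
    [0.0005, 0, 0],
  ],
  twist=[0, 0, 0, 0, 0, 0, 0, 0],
)

```text
t: 44.8
eef_pos: [682.4, 129.6, 128.3]
orientation: [-2.244, 0.071, 2.125]
ft_force: [-0.4, -1.7, 5.6]
grip_width: 0.2
```

```bash
python3 -c "
from h import *
rel(0)"
```

```text
t 44.8 own dx,dy 10.2 -0.6 above crown 0.3 toolx [ 0.054  0.001 -0.999] jaw -93.9 F [-0.4 -1.7  5.6]
```

Request:
apply_moves(
  linear=[
    [0.0004, 0, 0.002],
    [0.0004, 0, 0.002],
    [0.0004, 0, 0.002],
    [0.0004, 0, 0.002],
    [0.0004, 0, 0.0025],
    [0.0004, 0, 0.0025],
    [0.0004, 0, 0.0025],
    [0.0004, 0, 0.0025],
  ],
  twist=[0, 0, 0, 0, 0, 0, 0, 0],
)

```text
t: 45.8
eef_pos: [666.2, 130.8, 127.5]
orientation: [-2.251, 0.07, 2.116]
ft_force: [0.2, -0.1, 4.6]
grip_width: 0.1
```

```bash
python3 -c "
from h import *
rel(0)"
```

```text
t 45.8 own dx,dy -6.1 -0.5 above crown -0.5 toolx [ 0.062  0.002 -0.998] jaw -93.9 F [ 0.2 -0.1  4.6]
```

Request:
apply_moves(
  linear=[
    [-0.005, 0, 0],
    [-0.002, 0, -0.008],
    [0, 0, -0.007],
    [0.002, 0, 0],
    [0.003, 0, 0],
    [0.001, 0, 0],
    [0.0005, 0, 0],
    [0.0005, 0, 0],
  ],
  twist=[0, 0, 0, 0, 0, 0, 0, 0],
)

```text
t: 46.8
eef_pos: [682.2, 129.7, 128.4]
orientation: [-2.251, 0.07, 2.117]
ft_force: [-0.7, -1.2, 4.9]
grip_width: 0.2
```

```bash
python3 -c "
from h import *
rel(0)"
```

```text
t 46.8 own dx,dy 10.0 -0.5 above crown 0.4 toolx [ 0.062  0.002 -0.998] jaw -93.9 F [-0.7 -1.2  4.9]
```

Good contact. Stroke, return, stroke.

Request:
apply_moves(
  linear=[
    [0.0004, 0, 0.002],
    [0.0004, 0, 0.0025],
    [0.0004, 0, 0.0025],
    [0.0004, 0, 0.0025],
    [0.0004, 0, 0.003],
    [0.0004, 0, 0.003],
    [0.0004, 0, 0.003],
    [0.0004, 0, 0.0025],
  ],
  twist=[0, 0, 0, 0, 0, 0, 0, 0],
)

```text
t: 47.8
eef_pos: [661.6, 131.2, 126.9]
orientation: [-2.257, 0.07, 2.109]
ft_force: [-0.4, 0.4, 3.8]
grip_width: 0.0
```

Request:
apply_moves(
  linear=[
    [-0.005, 0, 0],
    [-0.002, 0, -0.009],
    [0, 0, -0.009],
    [0.002, 0, -0.001],
    [0.003, 0, 0],
    [0.0015, 0, 0],
    [0.0005, 0, 0],
    [0.0005, 0, 0],
  ],
  twist=[0, 0, 0, 0, 0, 0, 0, 0],
)

```text
t: 48.8
eef_pos: [682.3, 129.7, 128.4]
orientation: [-2.258, 0.07, 2.108]
ft_force: [-0.1, 0.1, 4.4]
grip_width: 0.3
```

Request:
apply_moves(
  linear=[
    [0.0004, 0, 0.002],
    [0.0004, 0, 0.0025],
    [0.0004, 0, 0.0025],
    [0.0004, 0, 0.0025],
    [0.0004, 0, 0.003],
    [0.0004, 0, 0.003],
    [0.0004, 0, 0.003],
    [0.0004, 0, 0.0025],
  ],
  twist=[0, 0, 0, 0, 0, 0, 0, 0],
)

```text
t: 49.8
eef_pos: [662.1, 131.2, 126.9]
orientation: [-2.265, 0.069, 2.1]
ft_force: [1.0, -0.9, 4.7]
grip_width: -0.2
```

```bash
python3 -c "
from h import *
rel(0)"
```

```text
t 49.8 own dx,dy -10.2 -0.4 above crown -1.1 toolx [ 0.076  0.003 -0.997] jaw -93.9 F [ 1.  -0.9  4.7]
```

Request:
apply_moves(
  linear=[
    [-0.005, 0, 0],
    [-0.002, 0, -0.009],
    [0, 0, -0.009],
    [0.002, 0, -0.001],
    [0.003, 0, 0],
    [0.0015, 0, 0],
    [0.0005, 0, 0],
    [0.0005, 0, 0],
  ],
  twist=[0, 0, 0, 0, 0, 0, 0, 0],
)

```text
t: 50.8
eef_pos: [682.8, 129.8, 128.5]
orientation: [-2.266, 0.069, 2.099]
ft_force: [-0.8, -0.9, 4.4]
grip_width: 0.2
```

Request:
apply_moves(
  linear=[
    [0.0004, 0, 0.002],
    [0.0004, 0, 0.0025],
    [0.0004, 0, 0.0025],
    [0.0004, 0, 0.0025],
    [0.0004, 0, 0.003],
    [0.0004, 0, 0.003],
    [0.0004, 0, 0.003],
    [0.0004, 0, 0.0025],
  ],
  twist=[0, 0, 0, 0, 0, 0, 0, 0],
)

```text
t: 51.8
eef_pos: [662.6, 131.3, 126.9]
orientation: [-2.273, 0.069, 2.09]
ft_force: [-0.2, -0.6, 4.9]
grip_width: -0.2
```

```bash
python3 -c "
from h import *
rel(0)"
```

```text
t 51.8 own dx,dy -9.7 -0.3 above crown -1.1 toolx [ 0.084  0.003 -0.996] jaw -93.9 F [-0.2 -0.6  4.9]
```

Request:
apply_moves(
  linear=[
    [-0.005, 0, 0],
    [-0.002, 0, -0.009],
    [0, 0, -0.009],
    [0.002, 0, -0.001],
    [0.003, 0, 0],
    [0.0015, 0, 0],
    [0.0005, 0, 0],
    [0.0005, 0, 0],
  ],
  twist=[0, 0, 0, 0, 0, 0, 0, 0],
)

```text
t: 52.8
eef_pos: [683.1, 129.8, 128.5]
orientation: [-2.274, 0.069, 2.09]
ft_force: [-0.3, -0.6, 4.5]
grip_width: 0.2
```

Request:
apply_moves(
  linear=[
    [0.0004, 0, 0.002],
    [0.0004, 0, 0.0025],
    [0.0004, 0, 0.0025],
    [0.0004, 0, 0.0025],
    [0.0004, 0, 0.003],
    [0.0004, 0, 0.003],
    [0.0004, 0, 0.002],
    [0.0004, 0, 0.001],
  ],
  twist=[0, 0, 0, 0, 0, 0, 0, 0],
)

```text
t: 53.8
eef_pos: [665.5, 131.1, 127.3]
orientation: [-2.281, 0.068, 2.081]
ft_force: [0.3, -0.7, 6.7]
grip_width: 0.1
```

Request:
apply_moves(
  linear=[
    [-0.01, 0, 0],
    [-0.01, 0, 0.02],
    [0, 0, 0.045],
    [0, 0, 0.05],
    [0, 0, 0.05],
    [0, 0, 0.02],
    [0, 0, 0],
    [0, 0, 0],
  ],
  twist=[0, 0, 0, 0, 0, 0, 0, 0],
)

```text
t: 54.8
eef_pos: [474.0, 144.1, 131.9]
orientation: [-2.28, 0.067, 2.082]
ft_force: [-0.1, 0.6, 0.4]
grip_width: 0.1
```

```bash
cat > look.py <<'E'
from h import *
import sys
a=np.mean([r.get_image('top').astype(float) for _ in range(6)],0)[...,::-1]
o=np.clip(cv2.resize(a[150:178,150:206].astype(np.float32),None,fx=14,fy=14,interpolation=cv2.INTER_LANCZOS4),0,255).astype(np.uint8)
cv2.imwrite(f'pics/{sys.argv[1]}.png',o)
s=r.get_state();print(s['t'],s['eef_pos'].round(1))
E
python3 look.py L1
```

```text
55.1 [473.8 144.  131.3]
```

View pics/L1.png

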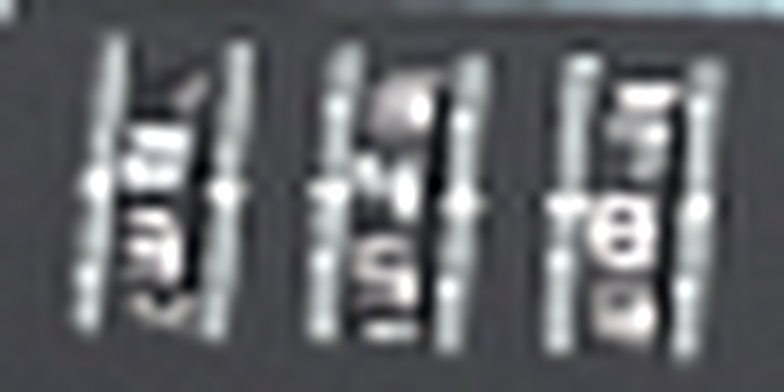

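Request:
apply_moves(
  linear=[
    [-0.01, 0.01, -0.01],
    [0, 0.02, -0.04],
    [0, 0.02, -0.045],
    [0, 0.02, -0.045],
    [0, 0.018, -0.04],
    [0, 0.01, -0.018],
    [0, 0, -0.005],
    [0.002, 0, 0],
  ],
  twist=[0, 0, 0, 0, 0, 0, 0, 0],
)

```text
t: 56.1
eef_pos: [678.3, 22.9, 161.6]
orientation: [-2.282, 0.069, 2.079]
ft_force: [-0.8, 0.1, 0.2]
grip_width: -0.1
```

```bash
python3 -c "
from h import *
rel(2)"
```

```text
t 56.1 own dx,dy 13.0 -7.3 above crown 33.6 toolx [ 0.093  0.003 -0.996] jaw -94.0 F [-0.8  0.1  0.2]
```

Request:
apply_moves(
  linear=[
    [0.008, -0.003, 0.002],
    [0.008, -0.003, 0.002],
    [0.006, -0.001, 0.001],
    [0.004, 0, 0],
    [0.002, 0, 0],
    [0.001, 0, 0],
    [0.001, 0, 0],
    [0.0007, 0, 0],
  ],
  twist=[0, 0, 0, 0, 0, 0, 0, 0],
)

```text
t: 57.1
eef_pos: [675.0, 32.3, 128.8]
orientation: [-2.284, 0.067, 2.079]
ft_force: [0.0, -0.2, -0.7]
grip_width: 0.3
```

```bash
python3 -c "
from h import *
rel(2)"
```

```text
t 57.1 own dx,dy 9.0 1.9 above crown 0.8 toolx [ 0.094  0.004 -0.996] jaw -93.9 F [ 0.  -0.2 -0.7]
```

Request:
apply_moves(
  linear=[
    [0.001, 0.0015, 0],
    [0.0005, 0, 0],
    [0.0004, 0, 0.002],
    [0.0004, 0, 0.003],
    [0.0004, 0, 0.003],
    [0.0004, 0, 0.0035],
    [0.0004, 0, 0.0035],
    [0.0004, 0, 0.0035],
  ],
  twist=[0, 0, 0, 0, 0, 0, 0, 0],
)

```text
t: 58.1
eef_pos: [658.2, 32.6, 127.2]
orientation: [-2.291, 0.064, 2.07]
ft_force: [-0.2, 0.5, 5.8]
grip_width: 0.3
```

```bash
python3 -c "
from h import *
rel(2)"
```

```text
t 58.1 own dx,dy -7.8 1.0 above crown -0.8 toolx [ 0.101  0.005 -0.995] jaw -93.8 F [-0.2  0.5  5.8]
```

Request:
apply_moves(
  linear=[
    [-0.005, 0, 0],
    [-0.002, 0, -0.009],
    [0, 0, -0.008],
    [0.002, 0, -0.001],
    [0.003, 0, 0],
    [0.0015, 0, 0],
    [0.0005, 0, 0],
    [0.0005, 0, 0],
  ],
  twist=[0, 0, 0, 0, 0, 0, 0, 0],
)

```text
t: 59.1
eef_pos: [677.5, 30.8, 128.5]
orientation: [-2.291, 0.066, 2.07]
ft_force: [-0.7, 0.9, 4.9]
grip_width: 0.0
```

```bash
python3 -c "
from h import *
rel(2)"
```

```text
t 59.1 own dx,dy 11.5 0.5 above crown 0.5 toolx [ 0.101  0.004 -0.995] jaw -93.8 F [-0.7  0.9  4.9]
```

Request:
apply_moves(
  linear=[
    [0.0004, 0, 0.002],
    [0.0004, 0, 0.0025],
    [0.0004, 0, 0.0025],
    [0.0004, 0, 0.0025],
    [0.0004, 0, 0.003],
    [0.0004, 0, 0.003],
    [0.0004, 0, 0.003],
    [0.0004, 0, 0.0025],
  ],
  twist=[0, 0, 0, 0, 0, 0, 0, 0],
)

```text
t: 60.1
eef_pos: [657.8, 32.2, 127.1]
orientation: [-2.3, 0.065, 2.06]
ft_force: [0.2, -0.9, 5.3]
grip_width: -0.1
```

Request:
apply_moves(
  linear=[
    [-0.005, 0, 0],
    [-0.002, 0, -0.009],
    [0, 0, -0.009],
    [0.002, 0, 0],
    [0.003, 0, 0],
    [0.0015, 0, 0],
    [0.0005, 0, 0],
    [0.0005, 0, 0],
  ],
  twist=[0, 0, 0, 0, 0, 0, 0, 0],
)

```text
t: 61.1
eef_pos: [677.1, 30.9, 128.6]
orientation: [-2.3, 0.066, 2.06]
ft_force: [0.3, -0.0, 4.6]
grip_width: 0.1
```

Request:
apply_moves(
  linear=[
    [0.0004, 0, 0.002],
    [0.0004, 0, 0.0025],
    [0.0004, 0, 0.0025],
    [0.0004, 0, 0.0025],
    [0.0004, 0, 0.003],
    [0.0004, 0, 0.003],
    [0.0004, 0, 0.003],
    [0.0004, 0, 0.0025],
  ],
  twist=[0, 0, 0, 0, 0, 0, 0, 0],
)

```text
t: 62.1
eef_pos: [657.4, 32.4, 127.0]
orientation: [-2.308, 0.065, 2.051]
ft_force: [0.1, 0.1, 5.6]
grip_width: 0.3
```

```bash
python3 -c "
from h import *
rel(2)"
```

```text
t 62.1 own dx,dy -8.5 0.7 above crown -1.0 toolx [ 0.118  0.004 -0.993] jaw -93.8 F [0.1 0.1 5.6]
```

Request:
apply_moves(
  linear=[
    [-0.005, 0, 0],
    [-0.002, 0, -0.009],
    [0, 0, -0.009],
    [0.002, 0, 0],
    [0.003, 0, 0],
    [0.0015, 0, 0],
    [0.0005, 0, 0],
    [0.0005, 0, 0],
  ],
  twist=[0, 0, 0, 0, 0, 0, 0, 0],
)

```text
t: 63.1
eef_pos: [676.7, 31.1, 128.7]
orientation: [-2.309, 0.065, 2.051]
ft_force: [-0.6, -0.7, 4.6]
grip_width: 0.1
```

Request:
apply_moves(
  linear=[
    [0.0004, 0, 0.002],
    [0.0004, 0, 0.0025],
    [0.0004, 0, 0.0025],
    [0.0004, 0, 0.0025],
    [0.0004, 0, 0.003],
    [0.0004, 0, 0.003],
    [0.0004, 0, 0.003],
    [0.0004, 0, 0.0025],
  ],
  twist=[0, 0, 0, 0, 0, 0, 0, 0],
)

```text
t: 64.1
eef_pos: [657.1, 32.5, 126.9]
orientation: [-2.317, 0.065, 2.041]
ft_force: [0.1, 0.5, 4.8]
grip_width: 0.1
```

Request:
apply_moves(
  linear=[
    [-0.01, 0, 0],
    [-0.015, -0.01, 0.02],
    [-0.02, -0.02, 0.045],
    [0, -0.02, 0.05],
    [0, -0.02, 0.05],
    [0, 0, 0.02],
    [0, 0, 0],
    [0, 0, 0],
  ],
  twist=[0, 0, 0, 0, 0, 0, 0, 0],
)

```text
t: 65.1
eef_pos: [467.3, 116.7, 151.9]
orientation: [-2.316, 0.065, 2.041]
ft_force: [0.9, -0.2, 0.2]
grip_width: -0.1
```

```bash
python3 look.py L2
```

```text
65.4 [467.1 116.6 151.3]
```

View pics/L2.png

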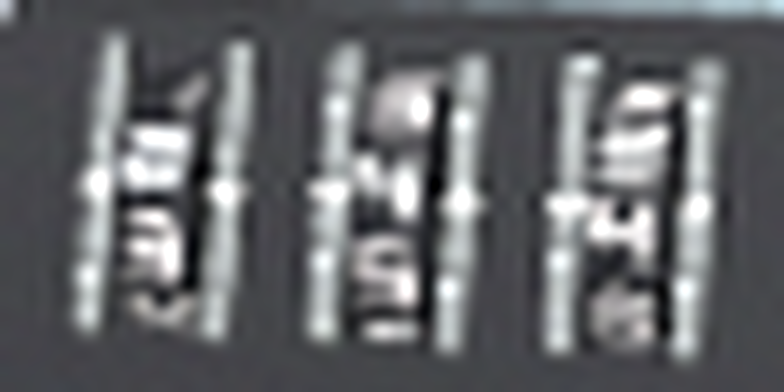

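```bash
sed -i "s/^o=/np.save('avg.npy',a.astype(np.float32))\no=/" look.py; cat > prof.py <<'E'
from h import *
a=cv2.cvtColor(np.load('avg.npy').clip(0,255).astype(np.uint8),cv2.COLOR_BGR2GRAY).astype(np.float32)
def prof(w):
    ss=np.arange(-1.4,1.41,.04);v=[]
    for s in ss:
        th=np.radians(36*s);row=[]
        for yo in np.arange(-6,6.1,1):
            P=CR[w]+EX*(-30*np.sin(th))+EY*yo+np.array([0,0,30*np.cos(th)])
            row.append(proj('top',P))
        row=np.array(row,np.float32)[None]
        v.append(cv2.remap(a,row[...,0],row[...,1],cv2.INTER_CUBIC)[0])
    v=np.array(v).max(1)
    on=v>115; e=np.flatnonzero(np.diff(on.astype(int)))
    edges=[]
    for i in e: edges.append(round(float(ss[i]+(115-v[i])/(v[i+1]-v[i])*.04),2)*(1 if on[i+1] else 1))
    print(w,'edges',edges,'start on' if on[0] else '')
    segs=[]
    ed=list(edges)
    if on[0]: ed=ed[1:]
    print('   segs',[(ed[i],ed[i+1],'mid',round((ed[i]+ed[i+1])/2,3)) for i in range(0,len(ed)-1,2)])
for w in range(3): prof(w)
E
python3 - <<'E'
E
cat > /dev/null; python3 - <<'E'
exec(open('look.py').read().replace("sys.argv[1]","'L3'"))
E
python3 prof.py
```

```text
65.7 [466.8 116.8 151.5]
0 edges [-0.91, -0.72, 0.15, 0.32, 1.2, 1.35] start on
   segs [(-0.72, 0.15, 'mid', -0.285), (0.32, 1.2, 'mid', 0.76)]
1 edges [-0.64, -0.41, 0.4, 0.53] start on
   segs [(-0.41, 0.4, 'mid', -0.005)]
2 edges [-0.07, 0.02, 0.81, 1.05] start on
   segs [(0.02, 0.81, 'mid', 0.415)]
```

Request:
apply_moves(
  linear=[
    [0, 0.005, -0.02],
    [0.002, 0.015, -0.04],
    [0.004, 0.017, -0.045],
    [0.004, 0.017, -0.045],
    [0.004, 0.01, -0.035],
    [0.004, 0.003, -0.012],
    [0.002, 0, -0.002],
    [0, 0, 0],
  ],
  twist=[0, 0, 0, 0, 0, 0, 0, 0],
)

```text
t: 66.7
eef_pos: [666.8, 34.8, 155.4]
orientation: [-2.316, 0.062, 2.042]
ft_force: [0.5, 0.0, -0.4]
grip_width: -0.3
```

```bash
python3 -c "
from h import *
rel(2)"
```

```text
t 66.7 own dx,dy 0.6 3.7 above crown 27.4 toolx [ 0.126  0.005 -0.992] jaw -93.8 F [ 0.5  0.  -0.4]
```

Request:
apply_moves(
  linear=[
    [0.006, 0.002, -0.001],
    [0.006, 0.0015, -0.001],
    [0.006, 0, 0],
    [0.004, 0, 0],
    [0.002, 0, 0],
    [0.001, 0, 0],
    [0.0005, 0, 0],
    [0.0005, 0, 0],
  ],
  twist=[0, 0, 0, 0, 0, 0, 0, 0],
)

```text
t: 67.7
eef_pos: [670.7, 32.1, 129.0]
orientation: [-2.317, 0.061, 2.041]
ft_force: [0.3, -0.3, 0.3]
grip_width: 0.1
```

Request:
apply_moves(
  linear=[
    [0.0005, 0, 0],
    [0.0005, 0, 0],
    [0.0005, 0, 0],
    [0.0005, 0, 0],
    [0.0005, 0, 0],
    [0.0005, 0, 0],
    [0, 0, 0],
    [0, 0, 0],
  ],
  twist=[0, 0, 0, 0, 0, 0, 0, 0],
)

```text
t: 68.7
eef_pos: [672.3, 32.1, 128.9]
orientation: [-2.322, 0.061, 2.036]
ft_force: [-0.2, -0.3, 2.5]
grip_width: -0.0
```

```bash
python3 -c "
from h import *
rel(2)"
```

```text
t 68.7 own dx,dy 6.3 1.4 above crown 0.9 toolx [ 0.131  0.005 -0.991] jaw -93.7 F [-0.2 -0.3  2.5]
```

Request:
apply_moves(
  linear=[
    [0.0005, 0, 0.001],
    [0.0004, 0, 0.0015],
    [0.0004, 0, 0.0015],
    [0.0004, 0, 0.0015],
    [0.0004, 0, 0.0015],
    [0.0004, 0, 0.0015],
    [0.0004, 0, 0.0015],
    [0.0004, 0, 0.001],
  ],
  twist=[0, 0, 0, 0, 0, 0, 0, 0],
)

```text
t: 69.7
eef_pos: [663.7, 32.7, 127.8]
orientation: [-2.33, 0.061, 2.026]
ft_force: [-0.0, -0.4, 5.2]
grip_width: 0.3
```

```bash
python3 -c "
from h import *
rel(2)"
```

```text
t 69.7 own dx,dy -2.3 1.4 above crown -0.2 toolx [ 0.139  0.005 -0.99 ] jaw -93.7 F [-0.  -0.4  5.2]
```

Request:
apply_moves(
  linear=[
    [0.0004, 0, 0.001],
    [0.0004, 0, 0.001],
    [0.0002, 0, 0.0005],
    [-0.004, 0, 0],
    [-0.01, 0, 0],
    [-0.01, 0, 0],
    [-0.005, 0, 0],
    [0, 0, 0],
  ],
  twist=[0, 0, 0, 0, 0, 0, 0, 0],
)

```text
t: 70.7
eef_pos: [657.2, 32.7, 157.9]
orientation: [-2.332, 0.061, 2.025]
ft_force: [-0.6, -0.0, 0.0]
grip_width: 0.1
```

Request:
apply_moves(
  linear=[
    [0, -0.01, 0.04],
    [0, -0.02, 0.05],
    [0, -0.02, 0.05],
    [0, -0.01, 0.05],
    [0, 0, 0.02],
    [0, 0, 0],
    [0, 0, 0],
    [0, 0, 0],
  ],
  twist=[0, 0, 0, 0, 0, 0, 0, 0],
)

```text
t: 71.7
eef_pos: [448.9, 107.9, 127.0]
orientation: [-2.331, 0.061, 2.025]
ft_force: [-0.1, -0.5, -0.1]
grip_width: -0.0
```

```bash
python3 look.py L4; python3 prof.py
```

```text
72.0 [448.4 108.  126.8]
0 edges [-0.91, -0.71, 0.15, 0.32, 1.19, 1.35] start on
   segs [(-0.71, 0.15, 'mid', -0.28), (0.32, 1.19, 'mid', 0.755)]
1 edges [-0.64, -0.41, 0.4, 0.53] start on
   segs [(-0.41, 0.4, 'mid', -0.005)]
2 edges [0.37, 0.55, 1.27] start on
   segs [(0.55, 1.27, 'mid', 0.91)]
```

View pics/L4.png

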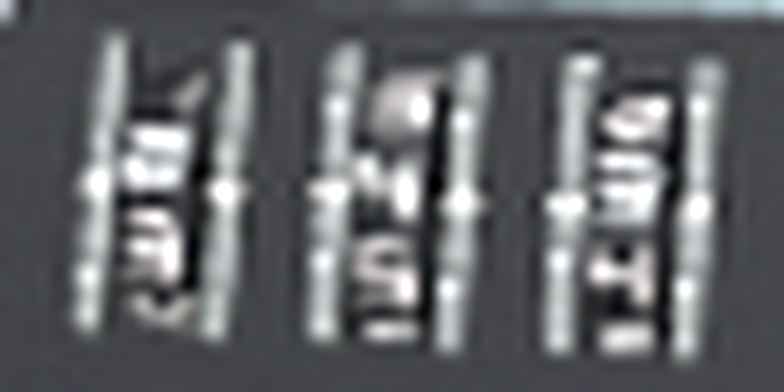

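Request:
apply_moves(
  linear=[
    [-0.003, -0.003, -0.02],
    [0, -0.007, -0.04],
    [0, -0.008, -0.045],
    [0, -0.008, -0.045],
    [0, -0.006, -0.04],
    [0, -0.003, -0.018],
    [0, 0, -0.004],
    [0, 0, 0],
  ],
  twist=[0, 0, 0, 0, 0, 0, 0, 0],
)

```text
t: 73.0
eef_pos: [666.7, 129.0, 159.3]
orientation: [-2.33, 0.062, 2.026]
ft_force: [-1.1, -0.0, 0.3]
grip_width: 0.1
```

```bash
python3 -c "
from h import *
rel(0)"
```

```text
t 73.0 own dx,dy -5.4 -2.3 above crown 31.3 toolx [ 0.139  0.005 -0.99 ] jaw -93.8 F [-1.1 -0.   0.3]
```

Request:
apply_moves(
  linear=[
    [0.006, -0.001, -0.002],
    [0.006, -0.001, -0.002],
    [0.006, 0, 0],
    [0.005, 0, 0],
    [0.003, 0, 0],
    [0.001, 0, 0],
    [0.0005, 0, 0],
    [0, 0, 0],
  ],
  twist=[0, 0, 0, 0, 0, 0, 0, 0],
)

```text
t: 74.0
eef_pos: [673.5, 131.0, 131.0]
orientation: [-2.33, 0.061, 2.025]
ft_force: [-0.4, -0.6, -0.0]
grip_width: -0.1
```

```bash
python3 -c "
from h import *
rel(0)"
```

```text
t 74.0 own dx,dy 1.2 0.2 above crown 3.0 toolx [ 0.139  0.005 -0.99 ] jaw -93.7 F [-0.4 -0.6 -0. ]
```

Press vertically, not along the tilted tool axis.

Request:
apply_moves(
  linear=[
    [0.001, 0, 0.0001],
    [0.0005, 0, 0.0001],
    [0.0005, 0, 0.0001],
    [0.0005, 0, 0.0001],
    [0.0004, 0, 0.0001],
    [0.0004, 0, 0.0001],
    [0.0004, 0, 0.0001],
    [0.0004, 0, 0.0001],
  ],
  twist=[0, 0, 0, 0, 0, 0, 0, 0],
)

```text
t: 75.0
eef_pos: [673.7, 131.1, 128.1]
orientation: [-2.332, 0.061, 2.023]
ft_force: [-2.5, -0.7, 5.4]
grip_width: 0.2
```

```bash
python3 -c "
from h import *
rel(0)"
```

```text
t 75.0 own dx,dy 1.4 0.3 above crown 0.1 toolx [ 0.141  0.005 -0.99 ] jaw -93.7 F [-2.5 -0.7  5.4]
```

Request:
apply_moves(
  linear=[
    [0.0004, 0, 0.001],
    [0.0004, 0, 0.001],
    [0.0004, 0, 0.001],
    [0.0004, 0, 0.001],
    [0.0004, 0, 0.001],
    [0.0004, 0, 0.0007],
    [0.0004, 0, 0.0003],
    [0.0003, 0, 0],
  ],
  twist=[0, 0, 0, 0, 0, 0, 0, 0],
)

```text
t: 76.0
eef_pos: [670.0, 131.3, 127.6]
orientation: [-2.338, 0.061, 2.015]
ft_force: [-1.4, 0.0, 5.0]
grip_width: -0.2
```

```bash
python3 -c "
from h import *
rel(0)"
```

```text
t 76.0 own dx,dy -2.3 0.3 above crown -0.4 toolx [ 0.148  0.006 -0.989] jaw -93.7 F [-1.4  0.   5. ]
```

Request:
apply_moves(
  linear=[
    [0.0004, 0, 0.001],
    [0.0004, 0, 0.001],
    [0.0003, 0, 0.0003],
    [-0.004, 0, 0],
    [-0.01, 0, 0],
    [-0.01, 0, 0],
    [-0.005, 0, 0],
    [0, 0, 0],
  ],
  twist=[0, 0, 0, 0, 0, 0, 0, 0],
)

```text
t: 77.0
eef_pos: [663.6, 131.4, 157.7]
orientation: [-2.34, 0.06, 2.013]
ft_force: [1.0, -0.5, 0.1]
grip_width: 0.1
```

```bash
python3 -c "
from h import *
rel(1)"
```

```text
t 77.0 own dx,dy -9.0 49.8 above crown 29.7 toolx [ 0.15   0.006 -0.989] jaw -93.7 F [ 1.  -0.5  0.1]
```

Request:
apply_moves(
  linear=[
    [0.0, 0.015, 0],
    [0, 0.018, 0.002],
    [0.003, 0.012, 0.002],
    [0.007, 0, 0.002],
    [0.007, 0, 0],
    [0.005, 0, 0],
    [0.002, 0, 0],
    [0.001, 0, 0],
  ],
  twist=[0, 0, 0, 0, 0, 0, 0, 0],
)

```text
t: 78.0
eef_pos: [657.5, 83.6, 127.9]
orientation: [-2.338, 0.061, 2.015]
ft_force: [0.3, 0.9, 0.2]
grip_width: 0.3
```

```bash
python3 -c "
from h import *
rel(1)"
```

```text
t 78.0 own dx,dy -11.7 1.6 above crown -0.1 toolx [ 0.148  0.006 -0.989] jaw -93.8 F [0.3 0.9 0.2]
```

Request:
apply_moves(
  linear=[
    [0.0005, 0.001, 0.0001],
    [0.0005, 0, 0.0001],
    [0.0005, 0, 0.0001],
    [0.0004, 0, 0.0001],
    [0.0004, 0, 0.0001],
    [0.0004, 0, 0.0001],
    [0.0004, 0, 0.0001],
    [0.0004, 0, 0.0001],
  ],
  twist=[0, 0, 0, 0, 0, 0, 0, 0],
)

```text
t: 79.0
eef_pos: [657.9, 82.8, 126.2]
orientation: [-2.341, 0.061, 2.012]
ft_force: [-2.0, -0.3, 5.7]
grip_width: 0.1
```

```bash
python3 -c "
from h import *
rel(1)"
```

```text
t 79.0 own dx,dy -11.3 0.9 above crown -1.8 toolx [ 0.15   0.006 -0.989] jaw -93.7 F [-2.  -0.3  5.7]
```

Request:
apply_moves(
  linear=[
    [0.0004, 0, -0.0015],
    [0.0004, 0, -0.002],
    [0.0004, 0, -0.002],
    [0.0004, 0, -0.002],
    [0.0004, 0, -0.002],
    [0.0004, 0, -0.002],
    [0.0004, 0, -0.002],
    [0.0004, 0, -0.0015],
  ],
  twist=[0, 0, 0, 0, 0, 0, 0, 0],
)

```text
t: 80.0
eef_pos: [674.9, 81.5, 128.8]
orientation: [-2.346, 0.061, 2.006]
ft_force: [-0.6, -0.2, 4.7]
grip_width: 0.0
```

```bash
python3 -c "
from h import *
rel(1)"
```

```text
t 80.0 own dx,dy 5.7 0.8 above crown 0.8 toolx [ 0.155  0.005 -0.988] jaw -93.8 F [-0.6 -0.2  4.7]
```

Request:
apply_moves(
  linear=[
    [0.0004, 0, -0.0006],
    [0.0004, 0, -0.0005],
    [0.0002, 0, 0],
    [-0.004, 0, 0],
    [-0.01, 0, 0],
    [-0.01, 0, 0],
    [-0.008, 0, 0.01],
    [0, 0, 0.03],
  ],
  twist=[0, 0, 0, 0, 0, 0, 0, 0],
)

```text
t: 81.0
eef_pos: [631.1, 83.9, 156.2]
orientation: [-2.346, 0.061, 2.004]
ft_force: [-0.2, 0.2, -0.3]
grip_width: -0.2
```

Request:
apply_moves(
  linear=[
    [0, 0, 0.05],
    [0, 0, 0.05],
    [0, 0, 0.05],
    [0, 0, 0.03],
    [0, 0, 0],
    [0, 0, 0],
    [0, 0, 0],
    [0, 0, 0],
  ],
  twist=[0, 0, 0, 0, 0, 0, 0, 0],
)

```text
t: 82.0
eef_pos: [445.9, 96.3, 128.7]
orientation: [-2.349, 0.06, 2.0]
ft_force: [0.6, -0.4, -0.3]
grip_width: -0.2
```

```bash
python3 look.py L5; python3 prof.py
```

```text
82.3 [445.6  96.3 128.6]
0 edges [-0.57, -0.47, 0.45, 0.62] start on
   segs [(-0.47, 0.45, 'mid', -0.01)]
1 edges [-0.7, -0.44, 0.36, 0.54] start on
   segs [(-0.44, 0.36, 'mid', -0.04)]
2 edges [0.37, 0.55, 1.27] start on
   segs [(0.55, 1.27, 'mid', 0.91)]
```

View pics/L5.png

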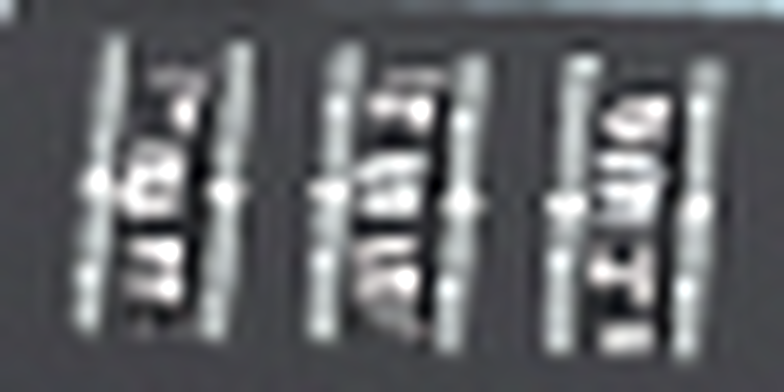

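```bash
python3 - <<'E'
from h import *
a=cv2.cvtColor(np.load('avg.npy').clip(0,255).astype(np.uint8),cv2.COLOR_BGR2GRAY).astype(np.float32)
ss=np.arange(-12,12.1,.5)
for w in range(3):
  for yo in (-13,13):
    m=0
    for d in (-2,-1,0,1,2):
        P=np.array([proj('top',[*(CR[w]+EX*s+EY*(yo+d))[:2],120]) for s in ss],np.float32)[None]
        m=m+cv2.remap(a,P[...,0],P[...,1],cv2.INTER_CUBIC)[0]/5
    b=np.median(m);k=np.argmax(m);sel=slice(max(0,k-6),k+7);wt=np.clip(m[sel]-b-10,0,None)
    print(w,yo,'peak',m.max().round(),'base',b.round(),'pos',(wt@ss[sel]/wt.sum()).round(2))
E
```

```text
0 -13 peak 254.0 base 166.0 pos -0.29
0 13 peak 256.0 base 181.0 pos 0.53
1 -13 peak 238.0 base 170.0 pos -0.75
1 13 peak 263.0 base 184.0 pos 0.15
2 -13 peak 236.0 base 175.0 pos -0.92
2 13 peak 266.0 base 178.0 pos -1.12
```

Request:
apply_moves(
  linear=[
    [0, 0.003, -0.02],
    [0, 0.01, -0.04],
    [0, 0.011, -0.045],
    [0, 0.011, -0.045],
    [0, 0.008, -0.04],
    [0, 0.004, -0.018],
    [0, 0, -0.003],
    [0, 0, 0],
  ],
  twist=[0, 0, 0, 0, 0, 0, 0, 0],
)

```text
t: 83.3
eef_pos: [656.6, 33.4, 161.0]
orientation: [-2.349, 0.059, 2.001]
ft_force: [-0.5, 0.0, 0.1]
grip_width: -0.2
```

```bash
python3 -c "
from h import *
rel(2)"
```

```text
t 83.3 own dx,dy -9.4 1.6 above crown 33.0 toolx [ 0.159  0.007 -0.987] jaw -93.7 F [-0.5  0.   0.1]
```

Request:
apply_moves(
  linear=[
    [0.006, 0.0008, 0],
    [0.007, 0.0007, 0],
    [0.006, 0, 0],
    [0.005, 0, 0],
    [0.003, 0, 0],
    [0.0015, 0, 0],
    [0.0005, 0, 0],
    [0, 0, 0],
  ],
  twist=[0, 0, 0, 0, 0, 0, 0, 0],
)

```text
t: 84.3
eef_pos: [659.8, 32.9, 130.5]
orientation: [-2.349, 0.058, 2.001]
ft_force: [0.5, 0.6, -0.7]
grip_width: 0.0
```

Request:
apply_moves(
  linear=[
    [0.0008, 0, 0.0001],
    [0.0005, 0, 0.0001],
    [0.0005, 0, 0.0001],
    [0.0005, 0, 0.0001],
    [0.0004, 0, 0.0001],
    [0.0004, 0, 0.0001],
    [0.0004, 0, 0.0001],
    [0.0004, 0, 0.0001],
  ],
  twist=[0, 0, 0, 0, 0, 0, 0, 0],
)

```text
t: 85.3
eef_pos: [659.9, 32.9, 127.2]
orientation: [-2.351, 0.058, 2.0]
ft_force: [-1.5, 0.0, 4.9]
grip_width: 0.2
```

```bash
python3 -c "
from h import *
rel(2)"
```

```text
t 85.3 own dx,dy -6.1 1.4 above crown -0.8 toolx [ 0.161  0.007 -0.987] jaw -93.7 F [-1.5  0.   4.9]
```

Request:
apply_moves(
  linear=[
    [0.0004, 0, 0.0008],
    [0.0004, 0, 0.0008],
    [0.0004, 0, 0.0008],
    [0.0004, 0, 0.0005],
    [0.0004, 0, 0.0002],
    [0.0004, 0, 0.0001],
    [0.0004, 0, 0.0001],
    [0.0004, 0, 0.0001],
  ],
  twist=[0, 0, 0, 0, 0, 0, 0, 0],
)

```text
t: 86.3
eef_pos: [658.2, 33.0, 126.8]
orientation: [-2.356, 0.058, 1.993]
ft_force: [-1.2, 0.2, 6.4]
grip_width: -0.1
```

```bash
python3 -c "
from h import *
rel(2)"
```

```text
t 86.3 own dx,dy -7.8 1.4 above crown -1.2 toolx [ 0.166  0.007 -0.986] jaw -93.7 F [-1.2  0.2  6.4]
```

Request:
apply_moves(
  linear=[
    [-0.004, 0, 0],
    [-0.01, 0, 0],
    [-0.004, -0.015, 0],
    [0, -0.018, -0.002],
    [0.001, -0.013, -0.001],
    [0.005, 0, 0],
    [0.004, 0, 0],
    [0.002, 0, 0],
  ],
  twist=[0, 0, 0, 0, 0, 0, 0, 0],
)

```text
t: 87.3
eef_pos: [662.8, 82.9, 133.1]
orientation: [-2.355, 0.056, 1.996]
ft_force: [-0.3, -0.1, -0.0]
grip_width: -0.0
```

```bash
python3 -c "
from h import *
rel(1)"
```

```text
t 87.3 own dx,dy -6.5 1.4 above crown 5.1 toolx [ 0.164  0.007 -0.986] jaw -93.6 F [-0.3 -0.1 -0. ]
```

Request:
apply_moves(
  linear=[
    [0.002, 0.001, 0.0002],
    [0.0012, 0, 0.0001],
    [0.0007, 0, 0.0001],
    [0.0005, 0, 0.0001],
    [0.0005, 0, 0.0001],
    [0.0004, 0, 0.0001],
    [0.0004, 0, 0.0001],
    [0.0004, 0, 0.0001],
  ],
  twist=[0, 0, 0, 0, 0, 0, 0, 0],
)

```text
t: 88.3
eef_pos: [663.0, 81.0, 127.1]
orientation: [-2.355, 0.058, 1.995]
ft_force: [-1.6, -0.3, 4.7]
grip_width: -0.1
```

```bash
python3 -c "
from h import *
rel(1)"
```

```text
t 88.3 own dx,dy -6.1 -0.5 above crown -0.9 toolx [ 0.165  0.007 -0.986] jaw -93.7 F [-1.6 -0.3  4.7]
```

Request:
apply_moves(
  linear=[
    [0.0004, 0, 0.0008],
    [0.0004, 0, 0.0008],
    [0.0004, 0, 0.0006],
    [0.0004, 0, 0.0001],
    [0.0004, 0, 0.0001],
    [0.0004, 0, 0.0001],
    [0.0004, 0, 0.0001],
    [0.0004, 0, 0.0001],
  ],
  twist=[0, 0, 0, 0, 0, 0, 0, 0],
)

```text
t: 89.3
eef_pos: [661.8, 81.1, 126.8]
orientation: [-2.36, 0.058, 1.989]
ft_force: [-2.6, -0.9, 6.7]
grip_width: 0.3
```

```bash
python3 -c "
from h import *
rel(1)"
```

```text
t 89.3 own dx,dy -7.3 -0.6 above crown -1.2 toolx [ 0.17   0.007 -0.985] jaw -93.7 F [-2.6 -0.9  6.7]
```

Request:
apply_moves(
  linear=[
    [-0.004, 0, 0],
    [-0.01, 0, 0],
    [-0.01, 0, 0],
    [-0.005, 0, 0.01],
    [0, 0, 0.03],
    [0, 0, 0.05],
    [0, 0, 0.05],
    [0, 0, 0.04],
  ],
  twist=[0, 0, 0, 0, 0, 0, 0, 0],
)

```text
t: 90.3
eef_pos: [473.5, 92.9, 125.6]
orientation: [-2.359, 0.058, 1.989]
ft_force: [0.2, 0.2, 0.6]
grip_width: -0.2
```

```bash
cat > idx.py <<'E'
from h import *
a=cv2.cvtColor(np.load('avg.npy').clip(0,255).astype(np.uint8),cv2.COLOR_BGR2GRAY).astype(np.float32)
E
python3 look.py L6; python3 prof.py
```

```text
90.6 [476.2  92.9 126.6]
0 edges [-0.57, -0.47, 0.45, 0.62] start on
   segs [(-0.47, 0.45, 'mid', -0.01)]
1 edges [-0.65, -0.44, 0.49, 0.61] start on
   segs [(-0.44, 0.49, 'mid', 0.025)]
2 edges [-0.51, -0.35, 0.42, 0.73, 1.38] start on
   segs [(-0.35, 0.42, 'mid', 0.035), (0.73, 1.38, 'mid', 1.055)]
```

View pics/L6.png

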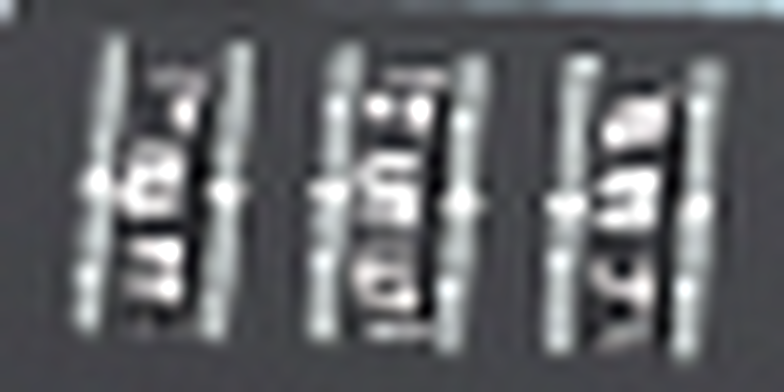

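Request:
apply_moves(
  linear=[
    [-0.02, 0, 0.01],
    [-0.02, 0, 0.01],
    [-0.02, 0, 0],
    [0, 0, 0],
    [0, 0, 0],
    [0, 0, 0],
    [0, 0, 0],
    [0, 0, 0],
  ],
  twist=[0, 0, 0, 0, 0, 0, 0, 0],
)

```text
t: 91.6
eef_pos: [448.4, 93.2, 180.9]
orientation: [-2.353, 0.062, 1.995]
ft_force: [0.3, 0.4, 0.2]
grip_width: -0.1
```

```bash
python3 -c "
from h import *
shot('scene','s20',None,1.5);shot('top','t20',(112,125,512,384),2)"
```

```text
(no output)
```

View pics/s20.png

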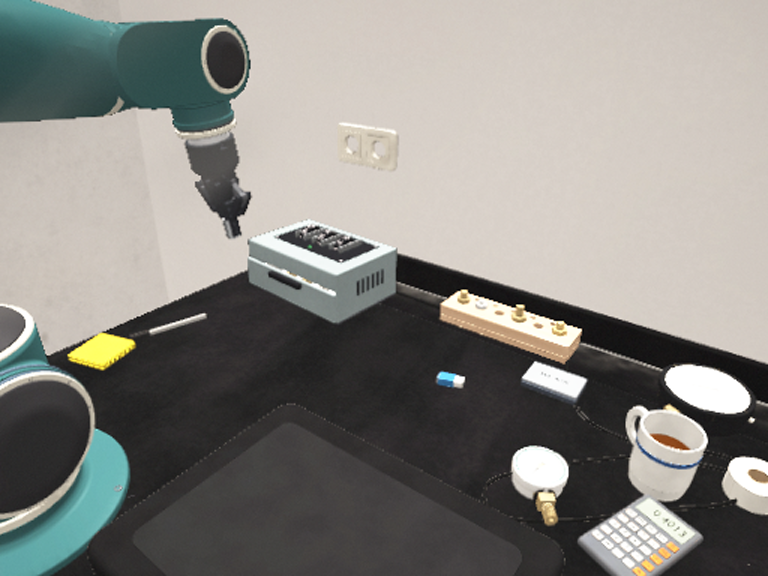

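View pics/t20.png

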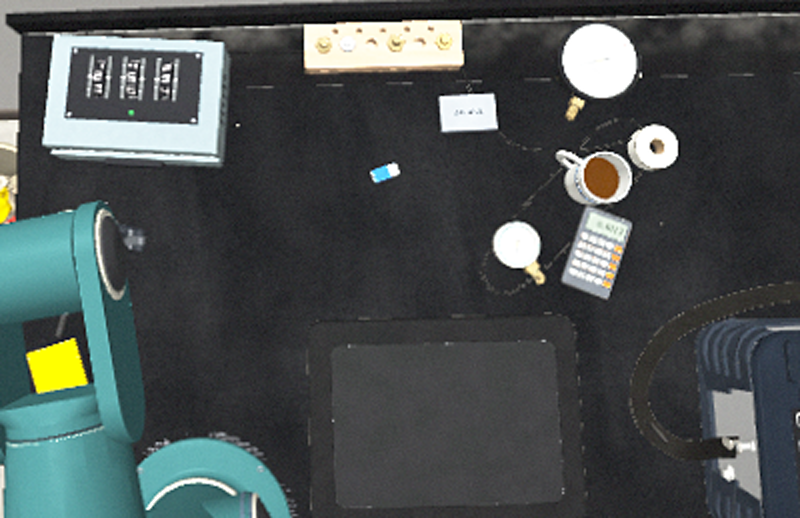

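```bash
python3 -c "
from h import *
print(r.hand_in())"
```

```text
the job is handed in; nothing more can be done
None
```

The job is handed in at about 92 s: the fittings are in the drawer, the drawer is shut, and the wheels read 253.

- **Fittings:** I found four loose fittings and set all four in the drawer. They were two large brass unions, a small silver-coloured union and the round fitting. No screw plugs were on the bench. The two brass stems still showing belong to the pressure gauges, so I left them.
- **Drawer:** I pushed it on the lip before touching the wheels. The top pictures show about 130 mm of travel. The push ended against a firm stop, with about 41 N read at the wrist, more than I meant to use, pressed with the shut fingertips. A thin slit above the front panel still shows the fittings in the scene picture. I took this as the clearance under the lintel, because both the travel and the stop say the drawer is shut.
- **Wheels:** I rolled them with the shut fingertip at about 4 to 7 N and then made small corrections. In the last picture each digit is within about 0.02 to 0.04 of a digit of its index line. My first index positions were up to 1 mm off at the units wheel, and I allowed for that.
- **Rest of the bench:** In the last pictures the eraser, ink pad, wooden block and everything else are where they started, and the arm is clear of everything.

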